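# Put the ukulele blanks away in the lidded chest

### The arm

A 7-joint arm with a two-finger parallel gripper is mounted at the origin on the work surface. World frame = base frame: x ahead of the robot, y to its left, z up, the work surface at z = 0. Lengths are in mm, angles in rad, forces in N, time in s.
With the tool pointing down it reaches from about 400 to 875 mm from the base axis. Payload 4.4 kg.
Tool frame: the origin (TCP) lies on the mounting face of the last link; the fingertips stand 173 mm ahead of it and the grasp point (between the pads) lies 155 mm ahead of it; z points along the fingers, y is the line along which they close (so a half turn about z gives the same grasp; the last joint's range is limited). The gripper opens to 85 mm and grips with 20 to 120 N. Pads are 22 mm wide; open, the fingers measure 114 mm over their backs; the gripper's body (76 mm by 85 mm) begins 54 mm behind the grasp point. The pads swing forward as they close: fully open they stand 13 mm farther back than shut.
Start: joints at [1.238, 0.628, 0.038, 1.517, -0.027, 0.996, -0.02], TCP at [171.391, -627.009, 404.713] pointing down, gripper open.
Joint ranges: [-3.06, 3.06], [-0.37, 2.12], [-1.25, 1.32], [0.18, 2.47], [-1.1, 4.24], [0.23, 1.98], [-2.94, 2.94]. Speed limits (rad/s): [2.57, 2.57, 3.14, 3.14, 3.14, 3.14, 3.14].

### API

Orientations are given as [roll, pitch, yaw] about the fixed x, y, z axes, in that order (R = Rz(yaw) Ry(pitch) Rx(roll)).
In Python, from cell import * gives the robot as it stands. The module is installed in compiled form; this text tells all that it offers.
- The arm moves only by the tool jog_arm, never from a script. Its argument "steps" is a list of rows, each a list of 7 numbers: the opening, from -1 (shut) to 1 (fully open), so that 0 is half open, then the shift along the tool's x, y, z as a fraction of full scale, then the turn, a rotation vector about the tool's x, y, z as a fraction of full scale. A call has 1 to 10 rows; each row shifts and turns the commanded pose from where the row before left it, along the tool's axes as they then stand; what a row does not reach is not made up. Full scale, the value 1, is 500 mm for a shift and 2 rad for a turn. A row lasts 1/8 s, in which the tool goes at most 62.5 mm and 10.7 degrees, less where a joint would pass 70% of its speed; a pose out of reach is approached as far as the arm can. A call with a number of a shift or a turn outside -1 to 1 is refused whole. A call with a gripper value outside its range is refused whole. The fingers move at their own pace and stop on an object; the grip force is fixed at half the most. Time passes only in rows, so rows that do not move let the fingers close. It gives the time, the measured TCP pose, the force, the opening and the grip force at its end, in the units of the state.
- read_state(): the state, without advancing time (a new reading comes with each control period).
- get_image(name): name is "scene" or "top"; returns a dict with "pixels" (420x560x3 uint8, red, green, blue), "depth" (420x560 float32, mm along the optical axis (not along the pixel's ray), 0 where there is no reading), "vertical_fov" (degrees; the focal length in pixels is half the picture's height over the tangent of half this angle, whatever the lens; pixels are square), "cx", "cy" (the principal point, pixels), "R" (3x3) and "t" (3): a world point X has camera coordinates R X + t. Camera axes: x right, y down, z forward; pixel columns grow to the right and rows downward; lengths in mm; the calibration is good to about 2 mm. A picture is of the moment at which its call begins.
- finish_job(): hands the job in; it is judged then, once.
The state is a dict: "clock": time; "qpos": joint angles; "qd": joint speeds; "tau": joint torques, N m; "eef_pos": TCP position; "tool_rot": TCP orientation; "force": force on the tool from outside, world axes, zero at the start; "torque": the same for the moment, N m; "width": finger opening in mm; "gripper_force": force on a finger pad.
Only numpy, scipy, OpenCV 4.12 (cv2) and the standard library are available. Lean on these libraries where they do the work, as an engineer would, in place of code of your own. Each camera call takes 0.05 s, during which the arm holds its last target. There are 200 camera calls.

### The job

Move the hand plane off the chest's lid and park it, sole down, on the dark wooden board. The lid has no stay: stand the tall beech block on the bench a finger or two's width behind the chest, on its hinge side, swing the lid back so that it leans on the block and stays there by itself, and put all the wooden ukulele blanks that lie on the grey felt into the chest. Then lower the lid shut without letting it drop, stand the block upright back on its black rubber pad, and leave the other things on the bench alone.

Things in the scene. Friction and masses are not known exactly. Their poses are not given: they have to be found in the camera images.
- chest: fixed plywood chest, 176 mm deep (its own x) by 290 mm long (its own y) by 85 mm high, walls and floor 8 mm thick; origin at the centre of its underside. The hinge runs along y on the +x long edge ('behind' the chest is beyond that edge), which faces roughly to the robot's left (world +y).
- lid (a joint): angle of the chest's lid in rad: 0 shut, 1.57 upright, up to 2.6 fallen right back if nothing props it. It swings freely: below 1.57 it falls shut, beyond 1.57 it falls back. It should lean on the block at about 1.65 to 2.2.
- lid_hinge (a point): middle of the hinge axis: top of the chest's +x edge, 85.5 mm above the bench, at the level of the lid's underside. The lid is a 176 x 290 x 8 mm wooden board, 0.25 kg with its handle.
- lid_handle (a point): middle of the lid's handle: a dark steel bar 12 mm thick and 100 mm long, parallel to the hinge, on two end posts; 158 mm from the hinge axis along the lid (18 mm from the free edge), its axis 46 mm above the lid's outer face (54 mm above the hinge axis when shut).
- plane: small hand plane, steel body 130 (own x) x 44 (own y) x 30 mm high with a wooden knob and grip on top, 56 mm high in all, 0.5 kg; starts sole down on the shut lid (top of the lid 93.5 mm above the bench). Origin at the centre of its sole, z up.
- board: fixed dark wooden board, 110 (own x) x 200 (own y) x 12 mm thick, on the left; origin at the centre of its underside. The plane is parked on it.
- prop: plain beech block standing on end, 100 (own x) x 60 (own y) x 170 mm high, 0.65 kg; origin at the centre of its underside, z up. Starts on the black rubber pad. The lid is to lean back on its top edge: with a gap of 20 to 45 mm between chest and block, its long side pointing away from the chest, the block stands firm.
- pad: fixed black rubber pad, 100 (own x) x 130 (own y) x 4 mm thick, on the left; home of the block, which starts on it with its 100 mm side along the pad's y, give or take. Origin at the centre of its underside.
- heel: ukulele neck heel blank, brown wood, 105 x 34 x 18 mm with a 13 mm step on one end (31 mm there), on the felt (a fixed 3 mm thick grey mat on the right); lies with its long axis about across the robot's view (along world y, give or take 25 degrees); origin at the centre of its underside, its own x along its length, y across its width, z up. May be absent.
- bridge: ukulele bridge, dark wood, 115 x 32 x 12 mm, the middle 55 mm raised to 22 mm, on the felt; lies with its long axis about across the robot's view (along world y, give or take 25 degrees); origin at the centre of its underside, its own x along its length, y across its width, z up. May be absent.
- endblock: ukulele end block, pale wood, plain block 75 x 34 x 30 mm, on the felt; lies with its long axis about across the robot's view (along world y, give or take 25 degrees); origin at the centre of its underside, its own x along its length, y across its width, z up. May be absent.
- cradle: nut cradle blank, brown wood bar 110 x 30 x 20 mm with a 10 mm step on both ends (30 mm there), on the felt; lies with its long axis about across the robot's view (along world y, give or take 25 degrees); origin at the centre of its underside, its own x along its length, y across its width, z up. May be absent.
- tape: roll of tape lying flat, a ring 90 mm across with a 72 mm hole, 30 mm high, between the robot and the felt; not to be disturbed. Origin under its centre.
- sander: black rubber sanding block, 60 x 110 x 35 mm, just beyond the felt; not to be disturbed. Origin under its centre.
- driver: screwdriver lying to the right of the felt; not to be disturbed.
- jar: amber jar, 66 mm across, 90 mm high, on the left, beyond the board; not to be disturbed. Origin under its centre.
Not all that is in view belongs to the job. There is more than one size of the endblock; the one meant has the size given above. Several things look just like the bridge: the one meant starts farthest to the robot's right.

How it is judged:
By the outcome, as a careful person would: the job done as asked, in the order asked, and still so for the second after the job is handed in, with the robot touching nothing.
Of heel, bridge, endblock, cradle only 2 to 4 are there at a start; the rules pass over those that are not, and their reading is None.
At some moment in a run one of heel, bridge, endblock, cradle may be knocked a few centimetres aside while the robot is not near it.
It also fails if it takes over 210 s, if anything falls off the work surface, if the arm or the gripper's body presses on something with over 40 N, if the wrist force passes 120 N, or if a joint passes its speed limit or range.

## Working session

There is one attempt and no reset: what is moved stays moved. The work goes in short steps, Python scripts to look and compute and a tool call to move; the robot and the scene stay as the last step left them, time stands still between calls to the robot, and variables do not carry over. Pictures are saved under pics/ and viewed, at most 14 in all, crops included, and the job is handed in when it is done.

Besides the shell and the picture viewer there is one more tool, called after "Emit:" as name(argument=value, ...), one argument or row to a line, values as JSON. jog_arm: Moves the arm, as the interface text tells. Shift numbers are shares of 500 mm and turn numbers shares of 2 rad, none past 1 either way. Its arguments: {"type":"object","properties":{"steps":{"type":"array"}},"required":["steps"]}

```bash
mkdir -p pics; cat > h.py <<'E'
from cell import *
import numpy as np, cv2
from scipy.spatial.transform import Rotation as Ro
def K(im):
    f=im["pixels"].shape[0]/2/np.tan(np.radians(im["vertical_fov"])/2); return f,im["cx"],im["cy"]
def world(im):
    f,cx,cy=K(im); d=im["depth"].astype(float); v,u=np.mgrid[:d.shape[0],:d.shape[1]]
    c=np.stack([(u-cx)/f*d,(v-cy)/f*d,d],-1)
    W=(c-np.array(im["t"]))@np.array(im["R"]); W[d==0]=np.nan
    return W
def save(im,name): cv2.imwrite("pics/"+name,im["pixels"][:,:,::-1])
E
python3 - <<'E'
from h import *
s=read_state(); print(s)
for n in("scene","top"):
    im=get_image(n); save(im,n+"0.png"); print(n,im["vertical_fov"],im["cx"],im["cy"],im["R"],im["t"]); W=world(im); np.savez(n+"0.npz",W=W,p=im["pixels"])
    print(np.isnan(W).mean())
E
```

```text
{'clock': 0.0, 'qpos': array([ 1.23818964,  0.6293403 ,  0.03843048,  1.51838179, -0.02700778,
        0.99633364, -0.02000585]), 'qd': array([-0.00079818,  0.00031363, -0.00032465, -0.00310827, -0.00042831,
        0.00121488, -0.00015246]), 'tau': array([ 7.64836932e-04, -5.63386703e+01,  1.22589592e+00, -1.93442667e+01,
        1.07607615e-02,  1.05659687e-02, -2.10756340e-06]), 'eef_pos': array([ 171.33114231, -626.6943258 ,  403.78794344]), 'tool_rot': array([-3.13964718e+00,  1.27014935e-05,  2.66805580e-01]), 'force': array([0.1557835 , 0.97445026, 0.08746412]), 'torque': array([-0.02530778,  0.00755492,  0.01059136]), 'gripper_force': 0.0, 'width': 85.49149063722311}
scene 42.15779593293462 287.64870825491914 211.15008448887485 [[-0.42480416  0.90521875 -0.01097426]
 [ 0.70161207  0.32154589 -0.63588422]
 [-0.57208559 -0.27782593 -0.77170644]] [ 237.43369936 -286.95472847 1919.77163363]
0.00375
top 49.87033371272478 276.7346818802515 205.668833769581 [[-0.00727691 -0.99994221 -0.0079129 ]
 [-0.99771297  0.00779201 -0.06714251]
 [ 0.06720029  0.00740621 -0.99771202]] [ -13.87591054  505.63157889 1312.85069728]
0.00399234693877551
```

View pics/scene0.png

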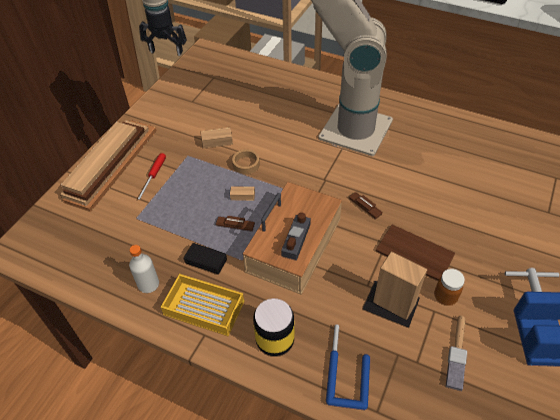

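View pics/top0.png

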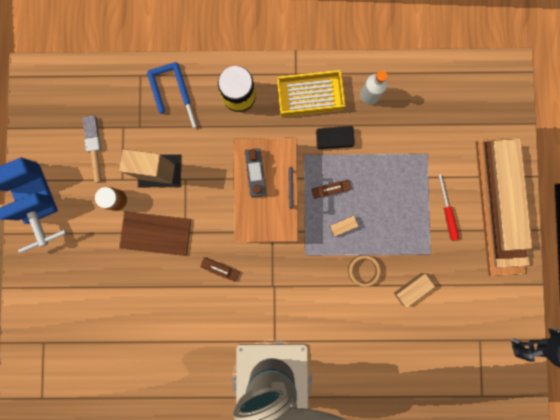

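Candidates (top view): bridges at (331,188) on the felt and (220,268) left of the robot's axis. The right one on the felt is meant. End blocks at (344,226) on the felt and (415,290) off the felt, bigger. I see no heel or cradle. I'll check in a crop and measure.

```bash
cat >> h.py <<'E'
def rect(W,box,z0,z1,box_is_world=True):
    x0,x1,y0,y1=box
    with np.errstate(invalid='ignore'):
        m=(W[...,0]>x0)&(W[...,0]<x1)&(W[...,1]>y0)&(W[...,1]<y1)&(W[...,2]>z0)&(W[...,2]<z1)
    P=W[m]
    if len(P)<10: return None
    r=cv2.minAreaRect(P[:,:2].astype(np.float32)); b=cv2.boxPoints(r)
    e=[b[1]-b[0],b[2]-b[1]]; L=[np.linalg.norm(k) for k in e]; i=int(np.argmax(L)); a=np.arctan2(e[i][1],e[i][0])
    a=(a+np.pi/2)%np.pi-np.pi/2
    return dict(c=np.round(r[0],1),L=np.round(L[i],1),w=np.round(L[1-i],1),ang=round(float(a),3),zmed=round(float(np.median(P[:,2])),1),zmax=round(float(np.percentile(P[:,2],98)),1),n=len(P))
E
python3 - <<'E'
from h import *
T=np.load("top0.npz");W=T['W'];S=np.load("scene0.npz")['W']
for n,(u,v) in dict(lid=(280,220),plane=(255,175),bridge=(331,188),end=(344,226),bigend=(415,290),brL=(220,268),prop=(145,165),pad=(170,180),board=(150,235),jar=(110,199),handle=(291,188),sander=(336,138),tape=(350,270),felt=(400,200),bench=(420,330)).items(): print(n,np.round(W[v,u],1))
im=T['p']; a=cv2.resize(im[120:320,190:440],(750,600),interpolation=cv2.INTER_CUBIC)
cv2.imwrite("pics/crop0.png",a[:,:,::-1])
E
```

```text
lid [460.5 -27.   93.4]
plane [581.6  39.7 129.9]
bridge [ 555.6 -177.2   25.2]
end [ 443.9 -212.    34.2]
bigend [ 260.4 -409.2   43.4]
brL [325.1 147.9  27.4]
prop [604.5 325.5 173. ]
pad [583.1 295.8  25. ]
board [422.1 356.2  13.6]
jar [522.8 446.7  91.6]
handle [543.5 -56.9 148. ]
sander [ 702.  -193.1   33.6]
tape [ 317.3 -227.3   33. ]
felt [ 520.  -382.3    9.4]
bench [ 138.7 -434.5   -3.9]
```

View pics/crop0.png

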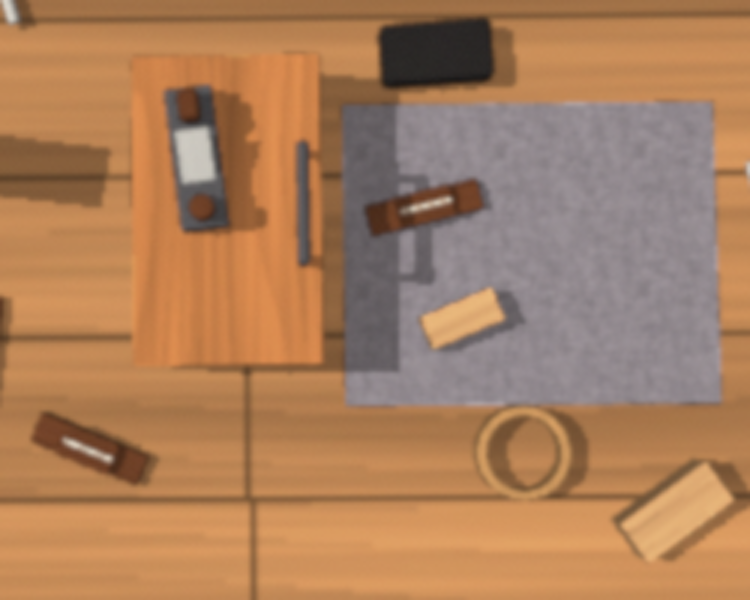

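The crop shows the plane on the lid at crop (195,160), the bridge at (425,207) and the pale small end block at (463,318), both on felt. The larger end block at (675,510) and the other bridge at (92,447) are decoys. Now I'll measure.

```bash
cat >> h.py <<'E'
def cast(im,uv,z):
    f,cx,cy=K(im); R=np.array(im["R"]);t=np.array(im["t"]); uv=np.atleast_2d(uv).astype(float)
    d=np.c_[(uv[:,0]-cx)/f,(uv[:,1]-cy)/f,np.ones(len(uv))]@R; o=-R.T@t
    return o+d*((z-o[2])/d[:,2])[:,None]
def blob(im,mask,seed,z):
    """component of mask nearest to seed -> rectangle on plane z"""
    n,lab,st,ce=cv2.connectedComponentsWithStats(mask.astype(np.uint8))
    ok=[i for i in range(1,n) if st[i,4]>15]
    i=min(ok,key=lambda i:np.min(np.hypot(*(np.argwhere(lab==i)[:,::-1]-np.array(seed)).T)))
    c=cv2.findContours((lab==i).astype(np.uint8),cv2.RETR_EXTERNAL,cv2.CHAIN_APPROX_NONE)[0][0][:,0]
    P=cast(im,c,z)[:,:2].astype(np.float32); r=cv2.minAreaRect(P); b=cv2.boxPoints(r)
    e=[b[1]-b[0],b[2]-b[1]]; L=[np.linalg.norm(k) for k in e]; k=int(np.argmax(L)); a=np.arctan2(e[k][1],e[k][0])
    a=a%np.pi
    return "c",np.round(r[0],1),"LxW",np.round([L[k],L[1-k]],1),"long axis ang",round(float(a),3),"px",st[i,4]
E
cat > m.py <<'E'
from h import *
import sys
im=get_image("top"); W=world(im); hsv=cv2.cvtColor(im["pixels"],cv2.COLOR_RGB2HSV).astype(int); H,S,V=[hsv[...,i] for i in range(3)]
Z=np.nan_to_num(W[...,2]); u,v=np.meshgrid(np.arange(560),np.arange(420))
win=lambda a,b,c,d:(u>=a)&(u<=b)&(v>=c)&(v<=d)
print("lid",blob(im,(Z>80)&(Z<160)&win(225,303,130,250),(280,220),93.5))
print("lidcolor",blob(im,(S>110)&(V>120)&(Z>75)&win(225,303,130,250),(280,220),93.5))
print("plane",blob(im,(S<110)&(V<230)&win(238,275,142,205),(250,185),123.5))
print("handle",blob(im,(S<110)&(V<130)&win(285,297,160,215),(291,190),139.5+6))
print("bridge",blob(im,(S>80)&(V<150)&win(305,360,170,205),(331,188),15))
fl=(S>70)&(V>130)
print("end",blob(im,fl&win(320,380,205,245),(344,226),33))
print("bigend",blob(im,(Z>25)&win(380,450,260,320),(415,290),40))
print("prop",blob(im,(Z>155)&win(100,200,130,200),(145,165),174))
print("pad",blob(im,(V<75)&win(120,200,140,200),(170,180),4))
print("board",blob(im,(V<120)&(S>80)&win(110,200,205,262),(155,233),12))
print("jar",blob(im,(Z>75)&win(85,135,175,215),(110,199),90))
print("tape",blob(im,(Z>18)&win(340,390,250,292),(365,285),30))
print("sander",blob(im,(V<70)&win(305,365,118,160),(336,138),35))
E
python3 m.py
```

```text
lid ('c', array([547. ,  13.1]), 'LxW', array([288.7, 174.4], dtype=float32), 'long axis ang', 3.141, 'px', np.int32(6508))
lidcolor ('c', array([547. ,  13.1]), 'LxW', array([288.7, 174.4], dtype=float32), 'long axis ang', 3.141, 'px', np.int32(5545))
plane ('c', array([589.8,  40.1]), 'LxW', array([130.5,  43.8], dtype=float32), 'long axis ang', 0.126, 'px', np.int32(641))
handle ('c', array([546.6, -55.7]), 'LxW', array([107.2,   8. ], dtype=float32), 'long axis ang', 3.132, 'px', np.int32(147))
bridge ('c', array([ 555.2, -178.3]), 'LxW', array([112.7,  31.6], dtype=float32), 'long axis ang', 1.808, 'px', np.int32(351))
end ('c', array([ 444.8, -211.3]), 'LxW', array([78.3, 35.6], dtype=float32), 'long axis ang', 1.967, 'px', np.int32(333))
bigend ('c', array([ 260.9, -408.4]), 'LxW', array([104.1,  50.1], dtype=float32), 'long axis ang', 2.188, 'px', np.int32(637))
prop ('c', array([610.6, 338.3]), 'LxW', array([105.4,  61.5], dtype=float32), 'long axis ang', 1.432, 'px', np.int32(915))
pad ('c', array([614.8, 332.1]), 'LxW', array([123.2,  93.5], dtype=float32), 'long axis ang', 1.563, 'px', np.int32(475))
board ('c', array([428. , 336.3]), 'LxW', array([205.8, 108.7], dtype=float32), 'long axis ang', 1.444, 'px', np.int32(2401))
jar ('c', array([528.6, 460. ]), 'LxW', array([59.2, 56.1], dtype=float32), 'long axis ang', 1.563, 'px', np.int32(366))
tape ('c', array([ 316.2, -267.3]), 'LxW', array([88.7, 87.9], dtype=float32), 'long axis ang', 0.771, 'px', np.int32(304))
sander ('c', array([ 703. , -190.8]), 'LxW', array([106.8,  60.9], dtype=float32), 'long axis ang', 1.654, 'px', np.int32(736))
```

The felt holds only the bridge (113×32) and the small end block (78×36). The one off the felt is 104×50, so it's the wrong size. Next is a planning helper that turns targets into rows.

```bash
cat > plan.py <<'E'
# usage: plan.py x,y,z,yaw,tilt[,n] ...   (TCP targets; tool dir = (0,sin tilt,-cos tilt))
import sys; from h import *
s=read_state(); p=np.array(s["eef_pos"]); R=Ro.from_euler("xyz",s["tool_rot"])
print("t",round(s["clock"],2),"p",np.round(p,1),"rot",np.round(s["tool_rot"],3),"F",np.round(s["force"],1),"w",round(s["width"],1),"q",np.round(s["qpos"],2))
for a in sys.argv[1:]:
    v=[float(k) for k in a.split(",")]; T=np.array(v[:3]); RT=Ro.from_euler("x",v[4])*Ro.from_euler("z",v[3])*Ro.from_euler("x",np.pi)
    w=(R.inv()*RT).as_rotvec()
    n=int(v[5]) if len(v)>5 else max(1,int(np.ceil(max(np.linalg.norm(T-p)/56,np.linalg.norm(w)/.16))))
    while n:
        w=(R.inv()*RT).as_rotvec()/n
        M=sum((R*Ro.from_rotvec(k*w)).as_matrix() for k in range(n)); sft=np.linalg.solve(M,T-p)
        m=n if n<3 else n-1   # last row corrects rounding
        row=np.round(np.r_[sft/500,w/2],3)+0.; m=max(1,m) if n>1 else 1
        if n==2:m=1
        print(m,"x",row.tolist())
        for _ in range(m): p=p+R.apply(row[:3]*500); R=R*Ro.from_rotvec(row[3:]*2)
        n-=m
    print("   ->",np.round(p,1))
E
python3 plan.py 589,40,400,.126,0 589,40,270,.126,0
```

```text
t 0.15 p [ 171.3 -626.8  404. ] rot [-3.14  -0.     0.267] F [ 0.1 -0.1  0.3] w 85.5 q [ 1.24  0.63  0.04  1.52 -0.03  1.   -0.02]
14 x [0.072, -0.076, 0.001, 0.0, 0.0, 0.005]
1 x [0.073, -0.082, -0.004, -0.001, 0.0, 0.0]
   -> [589.2  40.2 399.8]
2 x [0.0, 0.0, 0.087, 0.0, 0.0, 0.0]
1 x [0.0, 0.0, 0.086, 0.0, 0.0, 0.0]
   -> [589.2  40.1 269.8]
```

Emit:
jog_arm(
  steps=[
    [1,0.072,-0.076,0.001,0,0,0.005],
    [1,0.072,-0.076,0.001,0,0,0.005],
    [1,0.072,-0.076,0.001,0,0,0.005],
    [1,0.072,-0.076,0.001,0,0,0.005],
    [1,0.072,-0.076,0.001,0,0,0.005],
    [1,0.072,-0.076,0.001,0,0,0.005],
    [1,0.072,-0.076,0.001,0,0,0.005],
    [1,0.072,-0.076,0.001,0,0,0.005],
  ],
)

```text
clock: 1.15
eef_pos: [382.5, -263.6, 400.7]
tool_rot: [3.141, -0.0, 0.186]
force: [1.0, -0.4, 0.1]
width: 85.5
gripper_force: 0.0
```

Emit:
jog_arm(
  steps=[
    [1,0.072,-0.076,0.001,0,0,0.005],
    [1,0.072,-0.076,0.001,0,0,0.005],
    [1,0.072,-0.076,0.001,0,0,0.005],
    [1,0.072,-0.076,0.001,0,0,0.005],
    [1,0.072,-0.076,0.001,0,0,0.005],
    [1,0.072,-0.076,0.001,0,0,0.005],
    [1,0.073,-0.082,-0.004,0,0,0],
    [1,0,0,0,0,0,0],
    [1,0,0,0,0,0,0],
  ],
)

```text
clock: 2.28
eef_pos: [588.9, 39.6, 399.2]
tool_rot: [3.141, 0.002, 0.127]
force: [0.0, -0.8, 0.7]
width: 85.3
gripper_force: 0.0
```

```bash
python3 plan.py 589.5,40,320,.126,0 589.5,40,270,.126,0
```

```text
t 2.27 p [588.9  39.6 399.2] rot [3.141e+00 2.000e-03 1.270e-01] F [ 0.  -0.8  0.7] w 85.3 q [-0.12  0.55  0.01  1.7  -0.01  0.9  -1.55]
1 x [0.001, 0.0, 0.079, 0.0, 0.0, 0.0]
1 x [0.001, -0.001, 0.079, 0.0, 0.001, 0.0]
   -> [589.7  40.1 320.2]
1 x [0.0, 0.0, 0.1, 0.0, 0.0, 0.0]
   -> [589.7  40.1 270.2]
```

Emit:
jog_arm(
  steps=[
    [1,0.001,0,0.079,0,0,0],
    [1,0.001,-0.001,0.079,0,0.001,0],
    [1,0,0,0.1,0,0,0],
    [1,0,0,0,0,0,0],
    [-1,0,0,0,0,0,0],
    [-1,0,0,0,0,0,0],
    [-1,0,0,0,0,0,0],
    [-1,0,0,0,0,0,0],
    [-1,0,0,0,0,0,0],
  ],
)

```text
clock: 3.4
eef_pos: [591.1, 40.2, 273.3]
tool_rot: [3.141, -0.006, 0.126]
force: [-1.3, -1.2, 7.4]
width: 42.6
gripper_force: 60.9
```

```bash
python3 plan.py 589.5,40,360,.126,0 428,334,360,1.444,0,12 428,334,189.5,1.444,0
```

```text
t 3.4 p [591.1  40.2 273.3] rot [ 3.141 -0.006  0.126] F [-1.3 -1.2  7.4] w 42.6 q [-0.12  0.71  0.01  1.8  -0.01  0.62 -1.55]
1 x [-0.001, 0.0, -0.087, 0.0, -0.001, 0.0]
1 x [-0.001, 0.0, -0.087, 0.0, -0.002, 0.0]
   -> [589.6  40.  360.3]
11 x [0.014, -0.059, 0.0, 0.0, 0.0, -0.055]
1 x [0.008, -0.058, 0.0, 0.0, 0.0, -0.054]
   -> [427.8 334.1 360. ]
3 x [0.0, 0.0, 0.085, 0.0, 0.0, 0.0]
1 x [0.0, 0.0, 0.086, 0.0, 0.0, 0.0]
   -> [427.8 333.9 189.5]
```

Emit:
jog_arm(
  steps=[
    [-1,0,0,-0.02,0,0,0],
    [-1,0,0,-0.08,0,0,0],
    [-1,0,0,-0.087,0,0,0],
    [-1,0,0,0,0,0,0],
  ],
)

```text
clock: 3.9
eef_pos: [591.2, 40.8, 367.9]
tool_rot: [3.142, -0.01, 0.127]
force: [-0.1, -0.3, -6.3]
width: 42.9
gripper_force: 63.6
```

Emit:
jog_arm(
  steps=[
    [-1,0.014,-0.059,0,0,0,-0.055],
    [-1,0.014,-0.059,0,0,0,-0.055],
    [-1,0.014,-0.059,0,0,0,-0.055],
    [-1,0.014,-0.059,0,0,0,-0.055],
    [-1,0.014,-0.059,0,0,0,-0.055],
    [-1,0.014,-0.059,0,0,0,-0.055],
  ],
)

```text
clock: 4.65
eef_pos: [558.9, 217.4, 362.2]
tool_rot: [-3.141, 0.002, 0.791]
force: [-0.2, -0.3, -6.0]
width: 43.0
gripper_force: 63.4
```

Emit:
jog_arm(
  steps=[
    [-1,0.014,-0.059,0,0,0,-0.055],
    [-1,0.014,-0.059,0,0,0,-0.055],
    [-1,0.014,-0.059,0,0,0,-0.055],
    [-1,0.014,-0.059,0,0,0,-0.055],
    [-1,0.014,-0.059,0,0,0,-0.055],
    [-1,0.008,-0.058,0,0,0,-0.054],
    [-1,0,0,0,0,0,0],
    [-1,0,0,0,0,0,0],
  ],
)

```text
clock: 5.65
eef_pos: [428.0, 334.4, 364.1]
tool_rot: [3.139, -0.0, 1.446]
force: [0.1, -0.4, -5.4]
width: 42.7
gripper_force: 63.4
```

```bash
python3 plan.py 428,334,215,1.444,0 428,334,192,1.444,0,2
python3 - <<'E'
from h import *
im=get_image("scene"); cv2.imwrite("pics/s1.png",cv2.resize(im["pixels"][120:340,200:500],(750,550))[:,:,::-1])
E
```

```text
t 5.65 p [428.  334.4 364.1] rot [ 3.139 -0.     1.446] F [ 0.1 -0.4 -5.4] w 42.7 q [-0.48  0.55 -0.35  1.86  0.26  0.78 -1.09]
2 x [0.0, 0.0, 0.099, 0.0, 0.0, 0.0]
1 x [-0.001, -0.001, 0.1, 0.001, 0.0, 0.001]
   -> [427.8 333.9 215.1]
1 x [0.0, 0.0, 0.023, 0.0, 0.0, 0.0]
1 x [0.0, 0.0, 0.023, 0.0, 0.0, 0.0]
   -> [427.8 333.9 192.1]
```

View pics/s1.png

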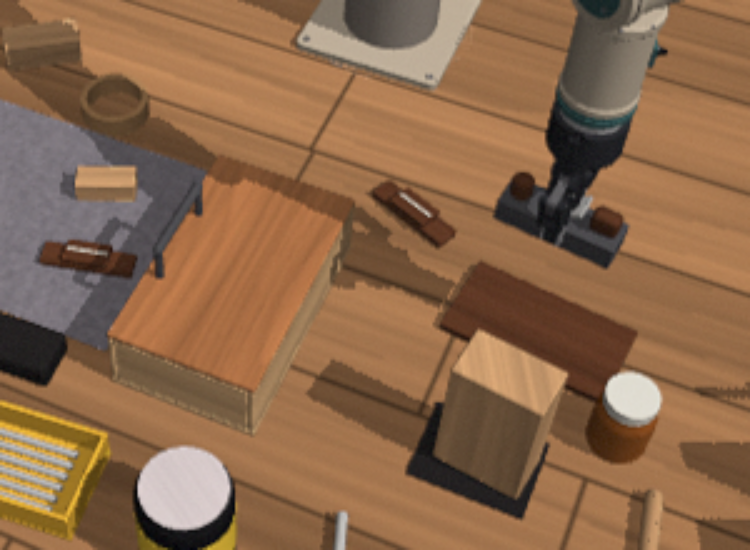

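The plane is held level at (560,225) in the crop, above the board (540,330). The block stands on its pad at (500,415).

Emit:
jog_arm(
  steps=[
    [-1,0,0,0.099,0,0,0],
    [-1,0,0,0.099,0,0,0],
    [-1,0,0,0.08,0,0,0],
    [-1,0,0,0.033,0,0,0],
    [-1,0,0,0.02,0,0,0],
    [-1,0,0,0.009,0,0,0],
    [-1,0,0,0,0,0,0],
  ],
)

```text
clock: 6.58
eef_pos: [428.9, 334.8, 194.8]
tool_rot: [3.138, -0.002, 1.445]
force: [0.4, -0.8, -5.9]
width: 42.8
gripper_force: 63.3
```

```bash
python3 plan.py 428,334,192,1.444,0,2
```

```text
t 6.58 p [428.9 334.8 194.8] rot [ 3.138e+00 -2.000e-03  1.445e+00] F [ 0.4 -0.8 -5.9] w 42.8 q [-0.58  0.81 -0.21  1.96  0.39  0.41 -1.21]
1 x [-0.001, -0.001, 0.003, 0.001, 0.0, 0.0]
1 x [-0.001, -0.001, 0.003, 0.001, -0.001, 0.0]
   -> [427.8 334.  191.8]
```

Emit:
jog_arm(
  steps=[
    [-1,0,0,0.003,0,0,0],
    [-1,0,0,0.002,0,0,0],
    [-1,0,0,0.002,0,0,0],
    [-1,0,0,0,0,0,0],
  ],
)

```text
clock: 7.08
eef_pos: [428.6, 334.6, 191.8]
tool_rot: [3.138, -0.001, 1.445]
force: [-1.0, -1.8, 6.8]
width: 42.5
gripper_force: 64.8
```

Emit:
jog_arm(
  steps=[
    [1,0,0,0,0,0,0],
    [1,0,0,0,0,0,0],
    [1,0,0,0,0,0,0],
    [1,0,0,-0.04,0,0,0],
    [1,0,0,-0.12,0,0,0],
    [1,0,0,-0.12,0,0,0],
    [1,0,0,-0.12,0,0,0],
    [1,0,0,0,0,0,0],
  ],
)

```text
clock: 8.07
eef_pos: [429.0, 335.7, 395.3]
tool_rot: [3.133, -0.008, 1.444]
force: [0.5, 0.7, 0.2]
width: 85.7
gripper_force: 0.0
```

```bash
python3 plan.py 610.5,338,400,1.432,0 610.5,338,294,1.432,0
```

```text
t 8.07 p [429.  335.7 395.3] rot [ 3.133 -0.008  1.444] F [0.5 0.7 0.2] w 85.7 q [-0.46  0.51 -0.38  1.82  0.25  0.85 -1.08]
3 x [0.013, 0.09, -0.002, 0.001, -0.001, 0.002]
1 x [0.013, 0.089, -0.001, 0.001, -0.001, 0.0]
   -> [610.3 337.8 400. ]
1 x [0.0, 0.0, 0.106, 0.0, 0.0, 0.0]
1 x [0.0, 0.0, 0.106, 0.0, 0.0, 0.0]
   -> [610.4 337.8 294. ]
```

Emit:
jog_arm(
  steps=[
    [1,0.013,0.09,-0.002,0.001,-0.001,0.002],
    [1,0.013,0.09,-0.002,0.001,-0.001,0.002],
    [1,0.013,0.09,-0.002,0.001,-0.001,0.002],
    [1,0.013,0.089,-0.001,0.001,-0.001,0],
    [1,0,0,0,0,0,0],
    [1,0,0,0,0,0,0],
  ],
)

```text
clock: 8.82
eef_pos: [608.5, 336.8, 392.2]
tool_rot: [-3.133, 0.009, 1.433]
force: [0.1, 0.5, -0.5]
width: 85.4
gripper_force: 0.0
```

```bash
python3 plan.py 610.5,338,294,1.432,0
cat > m2.py <<'E'
from h import *
im=get_image("top"); W=world(im); Z=np.nan_to_num(W[...,2]); u,v=np.meshgrid(np.arange(560),np.arange(420))
hsv=cv2.cvtColor(im["pixels"],cv2.COLOR_RGB2HSV).astype(int); H,S,V=[hsv[...,i] for i in range(3)]
win=lambda a,b,c,d:(u>=a)&(u<=b)&(v>=c)&(v<=d)
E
python3 - <<'E'
from m2 import *
print("board",blob(im,(V<120)&(S>80)&win(110,200,205,262),(155,233),12))
print("plane",blob(im,(Z>26)&win(110,200,205,262),(155,233),42))
save(im,"t2.png")
E
```

```text
t 8.82 p [608.5 336.8 392.2] rot [-3.133  0.009  1.433] F [ 0.1  0.5 -0.5] w 85.4 q [-0.36  0.73 -0.35  1.37  0.26  1.09 -0.89]
1 x [0.002, 0.002, 0.098, -0.002, 0.002, 0.0]
1 x [0.002, 0.003, 0.098, -0.002, 0.002, 0.001]
   -> [610.5 337.9 294.1]
board ('c', array([462. , 273.3]), 'LxW', array([149.9,  54.7], dtype=float32), 'long axis ang', 0.759, 'px', np.int32(362))
plane ('c', array([426.6, 334.3]), 'LxW', array([262.9, 164.1], dtype=float32), 'long axis ang', 1.564, 'px', np.int32(3863))
```

View pics/t2.png

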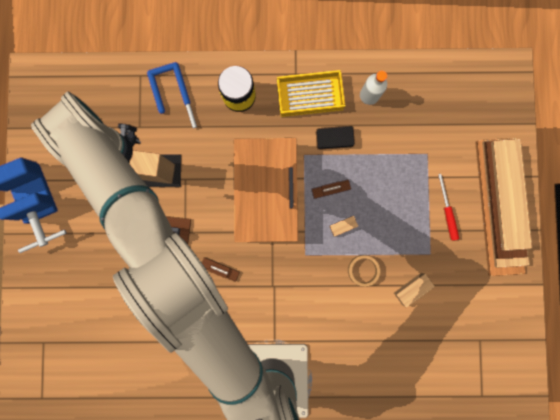

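The arm hides the board. The block at (155,165) is still in place, and the bridge (331,188) and end block (344,226) haven't moved. Carrying on with the block.

Emit:
jog_arm(
  steps=[
    [1,0.002,0.002,0.098,-0.002,0.002,0],
    [1,0.002,0.003,0.098,-0.002,0.002,0],
    [1,0,0,0,0,0,0],
    [-1,0,0,0,0,0,0],
    [-1,0,0,0,0,0,0],
    [-1,0,0,0,0,0,0],
    [-1,0,0,0,0,0,0],
  ],
)

```text
clock: 9.75
eef_pos: [611.9, 338.9, 298.8]
tool_rot: [3.137, -0.004, 1.433]
force: [-2.4, 0.7, 7.0]
width: 59.6
gripper_force: 66.8
```

```bash
python3 plan.py
```

```text
t 9.75 p [611.9 338.9 298.8] rot [ 3.137 -0.004  1.433] F [-2.4  0.7  7. ] w 59.6 q [-0.37  0.83 -0.33  1.45  0.31  0.9  -0.92]
```

Emit:
jog_arm(
  steps=[
    [-1,0,0,-0.02,0,0,0],
    [-1,0,0,-0.05,0,0,0],
    [-1,0,0,-0.03,0,0,0],
    [-1,0,0,0,0,0,0],
  ],
)

```text
clock: 10.25
eef_pos: [612.0, 337.9, 347.1]
tool_rot: [3.137, -0.002, 1.433]
force: [-0.3, -0.2, -6.8]
width: 59.2
gripper_force: 66.9
```

```bash
python3 plan.py 547,184,345,1.571,0,6
```

```text
t 10.25 p [612.  337.9 347.1] rot [ 3.137e+00 -2.000e-03  1.433e+00] F [-0.3 -0.2 -6.8] w 59.2 q [-0.36  0.78 -0.34  1.42  0.29  0.99 -0.91]
5 x [-0.053, -0.017, 0.001, 0.0, 0.0, -0.012]
1 x [-0.052, -0.021, -0.002, 0.002, -0.001, -0.009]
   -> [546.8 184.  345.1]
```

Emit:
jog_arm(
  steps=[
    [-1,-0.03,-0.01,0.001,0,0,-0.01],
    [-1,-0.053,-0.017,0.001,0,0,-0.012],
    [-1,-0.053,-0.017,0.001,0,0,-0.012],
    [-1,-0.053,-0.017,0.001,0,0,-0.012],
    [-1,-0.053,-0.017,0,0,0,-0.012],
    [-1,-0.052,-0.019,0,0,0,-0.009],
    [-1,-0.023,-0.008,0,0,0,-0.002],
    [-1,0,0,0,0,0,0],
    [-1,0,0,0,0,0,0],
  ],
)

```text
clock: 11.38
eef_pos: [548.3, 185.0, 343.7]
tool_rot: [3.139, -0.002, 1.572]
force: [0.1, 0.0, -6.1]
width: 59.0
gripper_force: 66.9
```

```bash
python3 plan.py 547,184,294.8,1.571,0,3
python3 - <<'E'
from m2 import *
print("prop",blob(im,(Z>190)&(Z<235)&win(150,260,100,240),(215,190),219))
E
```

```text
t 11.38 p [548.3 185.  343.7] rot [ 3.139e+00 -2.000e-03  1.572e+00] F [ 0.1  0.  -6.1] w 59.0 q [-0.12  0.63 -0.4   1.78  0.32  0.8  -0.67]
2 x [-0.001, -0.001, 0.033, 0.001, 0.0, 0.0]
1 x [0.0, -0.001, 0.032, 0.0, -0.001, 0.0]
   -> [546.8 184.1 294.7]
prop ('c', array([547.7, 150.2]), 'LxW', array([60.8, 30.2], dtype=float32), 'long axis ang', 0.002, 'px', np.int32(231))
```

Emit:
jog_arm(
  steps=[
    [-1,-0.001,-0.001,0.033,0.001,0,0],
    [-1,-0.001,-0.001,0.033,0,0,0],
    [-1,0,0,0.02,0,0,0],
    [-1,0,0,0.006,0,0,0],
    [-1,0,0,0.004,0,0,0],
    [-1,0,0,0.002,0,0,0],
    [-1,0,0,0,0,0,0],
  ],
)

```text
clock: 12.3
eef_pos: [547.1, 182.6, 295.1]
tool_rot: [3.141, -0.001, 1.571]
force: [0.5, 0.3, -6.3]
width: 59.5
gripper_force: 67.2
```

Emit:
jog_arm(
  steps=[
    [-1,0,0,0.002,0,0,0],
    [-1,0,0,0.002,0,0,0],
    [-1,0,0,0,0,0,0],
  ],
)

```text
clock: 12.68
eef_pos: [546.9, 182.6, 294.9]
tool_rot: [3.14, 0.0, 1.571]
force: [-5.3, -3.3, 11.8]
width: 59.6
gripper_force: 68.9
```

Emit:
jog_arm(
  steps=[
    [1,0,0,0,0,0,0],
    [1,0,0,0,0,0,0],
    [1,0,0,0,0,0,0],
    [1,0,0,-0.03,0,0,0],
    [1,0,0,-0.11,0,0,0],
    [1,0,0,-0.11,0,0,0],
    [1,0,0,-0.11,0,0,0],
    [1,0,0,0,0,0,0],
  ],
)

```text
clock: 13.68
eef_pos: [547.7, 183.5, 478.3]
tool_rot: [3.131, -0.004, 1.571]
force: [0.2, 0.4, -0.7]
width: 85.1
gripper_force: 0.0
```

```bash
python3 plan.py 547,0,475,0,0,12 547,-176,390,0,.87,7
```

```text
t 13.68 p [547.7 183.5 478.3] rot [ 3.131 -0.004  1.571] F [ 0.2  0.4 -0.7] w 85.1 q [-0.07  0.48 -0.46  1.62  0.23  1.08 -0.59]
11 x [-0.026, 0.022, 0.001, 0.0, 0.0, 0.065]
1 x [-0.023, 0.021, -0.006, -0.002, -0.005, 0.07]
   -> [ 5.468e+02 -2.000e-01  4.751e+02]
6 x [0.0, 0.057, 0.004, 0.062, 0.0, 0.0]
1 x [0.0, 0.061, 0.007, 0.063, 0.0, 0.0]
   -> [ 547.  -175.9  389.8]
```

Emit:
jog_arm(
  steps=[
    [1,-0.026,0.022,0.001,0,0,0.065],
    [0.5,-0.026,0.022,0.001,0,0,0.065],
    [-0.2,-0.026,0.022,0.001,0,0,0.065],
    [-0.2,-0.026,0.022,0.001,0,0,0.065],
    [-0.2,-0.026,0.022,0.001,0,0,0.065],
    [-0.2,-0.026,0.022,0.001,0,0,0.065],
    [-0.2,-0.026,0.022,0.001,0,0,0.065],
    [-0.2,-0.026,0.022,0.001,0,0,0.065],
    [-0.2,-0.026,0.022,0.001,0,0,0.065],
    [-0.2,-0.026,0.022,0.001,0,0,0.065],
  ],
)

```text
clock: 14.92
eef_pos: [565.0, 24.3, 466.9]
tool_rot: [-3.141, 0.001, 0.266]
force: [-0.4, 0.2, 0.4]
width: 34.0
gripper_force: 0.0
```

Emit:
jog_arm(
  steps=[
    [-0.2,-0.026,0.022,0.001,0,0,0.065],
    [-0.2,-0.023,0.021,-0.006,-0.002,-0.005,0.07],
    [-0.2,0,0.057,0.004,0.062,0,0],
    [-0.2,0,0.057,0.004,0.062,0,0],
    [-0.2,0,0.057,0.004,0.062,0,0],
    [-0.2,0,0.057,0.004,0.062,0,0],
    [-0.2,0,0.057,0.004,0.062,0,0],
    [-0.2,0,0.057,0.004,0.062,0,0],
    [-0.2,0,0.061,0.007,0.063,0,0],
    [-0.2,0,0,0,0,0,0],
  ],
)

```text
clock: 16.18
eef_pos: [544.2, -180.1, 382.1]
tool_rot: [-2.275, 0.016, -0.004]
force: [-0.0, -0.2, 0.1]
width: 34.3
gripper_force: 0.0
```

```bash
python3 plan.py; python3 - <<'E'
import numpy as np
from scipy.spatial.transform import Rotation as Ro
# arc twist in tool frame: hinge (y=101,z=85.5), start TCP (547,-175.7,239.2) tilt .87
R=(Ro.from_euler("x",.87)*Ro.from_euler("x",np.pi)); p=np.array([547,-175.7,239.2]); h=np.array([547,101,85.5])
for n in (18,20,24):
    d=1.865/n; dp=Ro.from_euler("x",-d).apply(p-h)+h-p
    print(n,np.round(R.inv().apply(dp)/500,4),d/2,np.linalg.norm(dp))
E
```

```text
t 16.18 p [ 544.2 -180.1  382.1] rot [-2.275  0.016 -0.004] F [-0.  -0.2  0.1] w 34.3 q [ 0.65  0.71 -0.29  1.65 -0.62  1.27 -0.85]
18 [ 0.     -0.0649 -0.0093] 0.051805555555555556 32.78059471743591
20 [ 0.     -0.0584 -0.0087] 0.046625 29.505043104893556
24 [ 0.     -0.0486 -0.0076] 0.03885416666666667 24.590258427743386
```

Emit:
jog_arm(
  steps=[
    [-0.2,0,-0.058,-0.009,-0.047,0,0],
    [-0.2,0,-0.058,-0.009,-0.047,0,0],
    [-0.2,0,-0.058,-0.009,-0.047,0,0],
    [-0.2,0,-0.058,-0.009,-0.047,0,0],
    [-0.2,0,-0.058,-0.009,-0.047,0,0],
    [-0.2,0,-0.058,-0.009,-0.047,0,0],
    [-0.2,0,-0.058,-0.009,-0.047,0,0],
    [-0.2,0,-0.058,-0.009,-0.047,0,0],
    [-0.2,0,-0.058,-0.009,-0.047,0,0],
    [-0.2,0,-0.058,-0.009,-0.047,0,0],
  ],
)

```text
clock: 17.42
eef_pos: [545.5, 59.7, 546.7]
tool_rot: [3.065, 0.005, 0.003]
force: [0.5, 0.3, 0.2]
width: 34.1
gripper_force: 0.0
```

```bash
python3 plan.py
```

```text
t 17.43 p [545.5  59.7 546.7] rot [3.065e+00 5.000e-03 3.000e-03] F [0.5 0.3 0.2] w 34.1 q [-0.13  0.36 -0.08  1.58  0.11  1.23 -1.81]
```

Emit:
jog_arm(
  steps=[
    [-0.2,0,-0.058,-0.009,-0.047,0,0],
    [-0.2,0,-0.058,-0.009,-0.047,0,0],
    [-0.2,0,-0.058,-0.009,-0.047,0,0],
    [-0.2,0,-0.058,-0.009,-0.047,0,0],
    [-0.2,0,-0.058,-0.009,-0.047,0,0],
    [-0.2,0,-0.058,-0.009,-0.047,0,0],
    [-0.2,0,-0.058,-0.009,-0.047,0,0],
    [-0.2,0,-0.058,-0.009,-0.047,0,0],
    [-0.2,0,-0.058,-0.009,-0.047,0,0],
    [-0.2,0,0,0,0,0,0],
  ],
)

```text
clock: 18.68
eef_pos: [543.5, 306.0, 468.0]
tool_rot: [2.223, 0.012, 0.008]
force: [0.3, 0.1, -1.1]
width: 34.6
gripper_force: 0.0
```

```bash
python3 plan.py
```

```text
t 18.68 p [543.5 306.  468. ] rot [2.223 0.012 0.008] F [ 0.3  0.1 -1.1] w 34.6 q [-0.75  0.72  0.04  1.35  0.63  1.73 -2.38]
```

```bash
python3 plan.py 547,0,520,0,0,8 547,-237,291,0,.87,7 547,-176,239.5,0,.87,2
```

```text
t 18.68 p [543.5 306.  468. ] rot [2.223 0.012 0.008] F [ 0.3  0.1 -1.1] w 34.6 q [-0.75  0.72  0.04  1.35  0.63  1.73 -2.38]
7 x [0.0, 0.076, 0.027, 0.057, 0.0, 0.001]
1 x [0.004, 0.074, 0.033, 0.06, 0.003, -0.002]
   -> [ 5.469e+02 -1.000e-01  5.202e+02]
6 x [0.0, 0.09, 0.038, 0.062, 0.0, 0.0]
1 x [0.0, 0.086, 0.037, 0.063, 0.0, 0.0]
   -> [ 547.2 -236.8  291. ]
1 x [0.0, 0.0, 0.08, 0.0, 0.0, 0.0]
1 x [0.0, 0.0, 0.079, 0.0, 0.0, 0.0]
   -> [ 547.2 -176.1  239.7]
```

Emit:
jog_arm(
  steps=[
    [-0.2,0,0.076,0.027,0.057,0,0.001],
    [-0.2,0,0.076,0.027,0.057,0,0.001],
    [-0.2,0,0.076,0.027,0.057,0,0.001],
    [-0.2,0,0.076,0.027,0.057,0,0.001],
    [-0.2,0,0.076,0.027,0.057,0,0.001],
    [-0.2,0,0.076,0.027,0.057,0,0.001],
    [-0.2,0,0.076,0.027,0.057,0,0.001],
    [-0.2,0.004,0.074,0.033,0.06,0.003,-0.002],
  ],
)

```text
clock: 19.68
eef_pos: [545.6, -5.8, 525.4]
tool_rot: [-3.141, -0.011, -0.008]
force: [0.3, 0.4, -0.0]
width: 34.3
gripper_force: 0.0
```

Emit:
jog_arm(
  steps=[
    [-0.2,0,0.09,0.038,0.062,0,0],
    [-0.2,0,0.09,0.038,0.062,0,0],
    [-0.2,0,0.09,0.038,0.062,0,0],
    [-0.2,0,0.09,0.038,0.062,0,0],
    [-0.2,0,0.09,0.038,0.062,0,0],
    [-0.2,0,0.09,0.038,0.062,0,0],
    [-0.2,0,0.086,0.037,0.063,0,0],
    [-0.2,0,0,0,0,0,0],
    [-0.2,0,0,0,0,0,0],
  ],
)

```text
clock: 20.8
eef_pos: [546.5, -240.2, 296.7]
tool_rot: [-2.277, -0.007, -0.006]
force: [0.6, 1.0, 0.0]
width: 34.0
gripper_force: 0.0
```

```bash
python3 plan.py 547,-176,239.5,0,.87,2
python3 - <<'E'
from m2 import *
print("handle",blob(im,(S<110)&(V<130)&win(285,297,160,215),(291,190),145.5))
im=get_image("scene"); cv2.imwrite("pics/s3.png",cv2.resize(im["pixels"][120:320,150:420],(756,560))[:,:,::-1])
E
```

```text
t 20.8 p [ 546.5 -240.2  296.7] rot [-2.277 -0.007 -0.006] F [0.6 1.  0. ] w 34.0 q [ 0.74  0.86 -0.32  1.6  -0.55  1.2  -0.76]
1 x [0.0, 0.002, 0.086, 0.001, -0.002, 0.0]
1 x [0.0, 0.002, 0.086, 0.002, -0.002, 0.001]
   -> [ 547.1 -176.   239.4]
handle ('c', array([546.6, -55.7]), 'LxW', array([107.2,   8. ], dtype=float32), 'long axis ang', 3.132, 'px', np.int32(138))
```

View pics/s3.png

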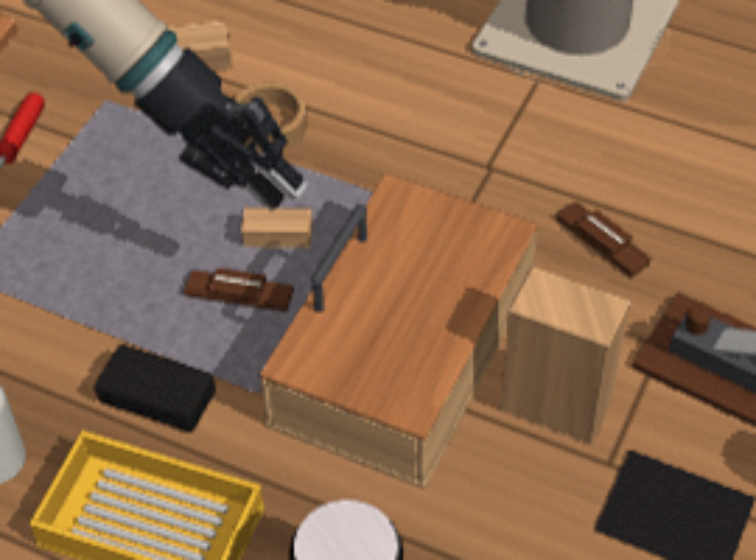

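The block stands behind the chest at (565,355), the plane sits on the board at (720,345), and the gripper at (260,160) points at the handle (340,260). Now I'll approach and grip.

Emit:
jog_arm(
  steps=[
    [-0.2,0,0.002,0.086,0.001,-0.002,0],
    [-0.2,0,0.002,0.07,0.002,-0.002,0.001],
    [-0.2,0,0,0.016,0,0,0],
    [-0.2,0,0,0,0,0,0],
  ],
)

```text
clock: 21.4
eef_pos: [547.0, -176.5, 238.2]
tool_rot: [-2.27, 0.001, -0.001]
force: [-0.2, -0.2, 0.2]
width: 33.9
gripper_force: 0.0
```

Emit:
jog_arm(
  steps=[
    [-1,0,0,0,0,0,0],
    [-1,0,0,0,0,0,0],
    [-1,0,0,0,0,0,0],
    [-1,0,0,0,0,0,0],
  ],
)

```text
clock: 21.9
eef_pos: [546.9, -176.9, 239.1]
tool_rot: [-2.265, 0.001, -0.002]
force: [-0.8, -0.4, 9.7]
width: 10.0
gripper_force: 58.5
```

```bash
python3 plan.py
```

```text
t 21.9 p [ 546.9 -176.9  239.1] rot [-2.265e+00  1.000e-03 -2.000e-03] F [-0.8 -0.4  9.7] w 10.0 q [ 0.68  0.93 -0.35  1.71 -0.6   1.03 -0.72]
```

Emit:
jog_arm(
  steps=[
    [-1,0,-0.025,-0.004,-0.02,0,0],
    [-1,0,-0.049,-0.0075,-0.039,0,0],
    [-1,0,-0.049,-0.0075,-0.039,0,0],
    [-1,0,-0.049,-0.0075,-0.039,0,0],
    [-1,0,0,0,0,0,0],
  ],
)

```text
clock: 22.52
eef_pos: [546.9, -124.4, 308.6]
tool_rot: [-2.547, -0.001, -0.0]
force: [0.8, -2.4, 1.8]
width: 9.8
gripper_force: 60.6
```

```bash
python3 plan.py; python3 - <<'E'
from m2 import *
save(get_image("scene"),"s4.png")
E
```

```text
t 22.52 p [ 546.9 -124.4  308.6] rot [-2.547e+00 -1.000e-03 -0.000e+00] F [ 0.8 -2.4  1.8] w 9.8 q [ 0.5   0.72 -0.25  1.79 -0.52  0.9  -0.9 ]
```

View pics/s4.png

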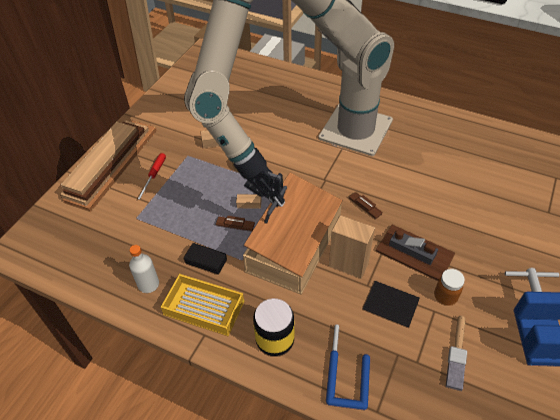

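The lid is rising with the gripper, with its free edge up at (270,200). Forces are small, so I'll continue the arc.

Emit:
jog_arm(
  steps=[
    [-1,0,-0.049,-0.0075,-0.039,0,0],
    [-1,0,-0.049,-0.0075,-0.039,0,0],
    [-1,0,-0.049,-0.0075,-0.039,0,0],
    [-1,0,-0.049,-0.0075,-0.039,0,0],
    [-1,0,-0.049,-0.0075,-0.039,0,0],
    [-1,0,-0.049,-0.0075,-0.039,0,0],
    [-1,0,-0.049,-0.0075,-0.039,0,0],
    [-1,0,-0.049,-0.0075,-0.039,0,0],
    [-1,0,-0.049,-0.0075,-0.039,0,0],
  ],
)

```text
clock: 23.75
eef_pos: [547.2, 69.7, 400.6]
tool_rot: [3.031, 0.004, -0.007]
force: [-5.6, -6.0, 12.3]
width: 10.0
gripper_force: 62.6
```

Emit:
jog_arm(
  steps=[
    [-1,0,-0.049,-0.0075,-0.039,0,0],
    [-1,0,-0.049,-0.0075,-0.039,0,0],
    [-1,0,-0.049,-0.0075,-0.039,0,0],
    [-1,0,-0.049,-0.0075,-0.039,0,0],
    [-1,0,-0.049,-0.0075,-0.039,0,0],
    [-1,0,-0.049,-0.0075,-0.039,0,0],
    [-1,0,-0.049,-0.0075,-0.039,0,0],
    [-1,0,0,0,0,0,0],
    [-1,0,0,0,0,0,0],
  ],
)

```text
clock: 24.88
eef_pos: [547.0, 242.0, 370.0]
tool_rot: [2.489, 0.005, -0.004]
force: [-7.7, 5.3, 24.6]
width: 9.8
gripper_force: 63.8
```

```bash
python3 plan.py; python3 - <<'E'
from m2 import *
im=get_image("scene"); cv2.imwrite("pics/s5.png",cv2.resize(im["pixels"][80:320,200:500],(750,600))[:,:,::-1])
E
```

```text
t 24.88 p [547. 242. 370.] rot [ 2.489  0.005 -0.004] F [-7.7  5.3 24.6] w 9.8 q [-0.82  0.73  0.36  1.59  0.34  1.21 -2.26]
```

View pics/s5.png

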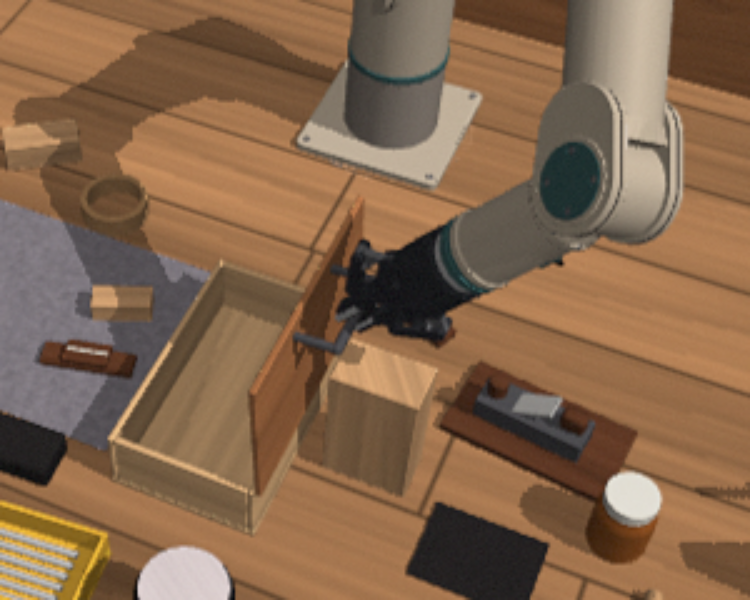

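The lid is about upright, gripped at (335,330) in the crop, and the block stands behind it. I'll relieve the upward force a little and continue.

Emit:
jog_arm(
  steps=[
    [-1,0,0.0024,-0.0032,0,0,0],
    [-1,0,-0.02,-0.003,-0.016,0,0],
    [-1,0,-0.03,-0.0045,-0.024,0,0],
    [-1,0,-0.03,-0.0045,-0.024,0,0],
    [-1,0,-0.03,-0.0045,-0.024,0,0],
    [-1,0,0,0,0,0,0],
  ],
)

```text
clock: 25.72
eef_pos: [546.6, 290.8, 340.4]
tool_rot: [2.313, 0.005, -0.001]
force: [-6.8, 7.8, 18.6]
width: 9.9
gripper_force: 63.2
```

```bash
python3 plan.py
```

```text
t 25.73 p [546.6 290.8 340.4] rot [ 2.313e+00  5.000e-03 -1.000e-03] F [-6.8  7.8 18.6] w 9.9 q [-0.91  0.85  0.39  1.5   0.39  1.34 -2.33]
```

Emit:
jog_arm(
  steps=[
    [-1,0,0.002,-0.0027,0,0,0],
    [-1,0,-0.02,-0.003,-0.016,0,0],
    [-1,0,-0.02,-0.003,-0.016,0,0],
    [-1,0,-0.02,-0.003,-0.016,0,0],
    [-1,0,-0.015,-0.0022,-0.012,0,0],
    [-1,0,0,0,0,0,0],
    [-1,0,0,0,0,0,0],
  ],
)

```text
clock: 26.6
eef_pos: [546.7, 318.3, 317.1]
tool_rot: [2.194, 0.005, -0.003]
force: [-6.9, 7.2, 12.5]
width: 10.0
gripper_force: 62.7
```

```bash
python3 plan.py
```

```text
t 26.6 p [546.7 318.3 317.1] rot [ 2.194  0.005 -0.003] F [-6.9  7.2 12.5] w 10.0 q [-0.95  0.94  0.41  1.44  0.41  1.43 -2.36]
```

Emit:
jog_arm(
  steps=[
    [-1,0,-0.01,-0.0015,-0.008,0,0],
    [-1,0,-0.01,-0.0015,-0.008,0,0],
    [-1,0,-0.004,-0.0006,-0.003,0,0],
    [-1,0,0,0,0,0,0],
    [-1,0,0,0,0,0,0],
  ],
)

```text
clock: 27.22
eef_pos: [546.6, 326.8, 308.7]
tool_rot: [2.156, 0.005, -0.004]
force: [-6.4, 7.2, 14.4]
width: 9.4
gripper_force: 62.9
```

```bash
python3 plan.py; python3 - <<'E'
from m2 import *
im=get_image("scene"); cv2.imwrite("pics/s6.png",cv2.resize(im["pixels"][150:300,240:430],(760,600))[:,:,::-1])
E
```

```text
t 27.23 p [546.6 326.8 308.7] rot [ 2.156  0.005 -0.004] F [-6.4  7.2 14.4] w 9.4 q [-0.97  0.97  0.42  1.42  0.42  1.46 -2.37]
```

View pics/s6.png

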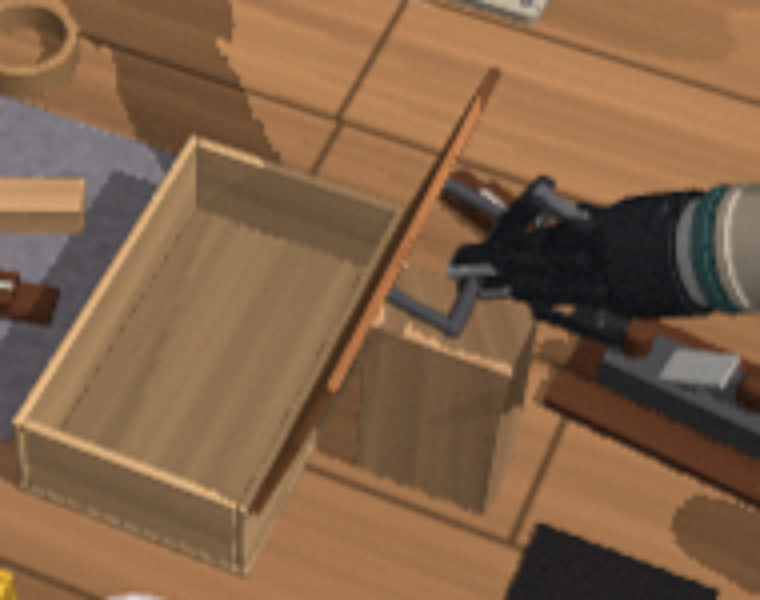

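The lid is at about 1.86 rad, close to the block's near top edge at (380,310). One more nudge, then release to a partial opening and retreat.

Emit:
jog_arm(
  steps=[
    [-1,0,-0.008,-0.0012,-0.006,0,0],
    [-1,0,0,0,0,0,0],
    [-1,0,0,0,0,0,0],
  ],
)

```text
clock: 27.7
eef_pos: [546.7, 328.9, 306.2]
tool_rot: [2.142, 0.004, -0.004]
force: [-7.3, 6.8, 15.9]
width: 9.7
gripper_force: 62.8
```

```bash
python3 plan.py
```

```text
t 27.7 p [546.7 328.9 306.2] rot [ 2.142  0.004 -0.004] F [-7.3  6.8 15.9] w 9.7 q [-0.97  0.98  0.42  1.41  0.42  1.47 -2.37]
```

Emit:
jog_arm(
  steps=[
    [-0.5,0,0,0,0,0,0],
    [-0.25,0,0,0,0,0,0],
    [-0.25,0,0,0,0,0,0],
    [-0.25,0,0,-0.03,0,0,0],
    [-0.25,0,0,-0.06,0,0,0],
    [-0.25,0,0,-0.08,0,0,0],
    [-0.25,0,0,0,0,0,0],
  ],
)

```text
clock: 28.58
eef_pos: [547.3, 403.5, 352.0]
tool_rot: [2.152, 0.001, 0.003]
force: [-0.3, 0.2, -0.3]
width: 31.9
gripper_force: 0.0
```

```bash
python3 plan.py 547,330,500,0,-.4 480,100,480,0,0,8; python3 - <<'E'
from m2 import *
im=get_image("scene"); W=world(im); cv2.imwrite("pics/s7.png",cv2.resize(im["pixels"][120:320,200:450],(750,600))[:,:,::-1])
E
```

```text
t 28.57 p [547.3 403.5 352. ] rot [2.152e+00 1.000e-03 3.000e-03] F [-0.3  0.2 -0.3] w 31.9 q [-1.01  0.99  0.42  1.21  0.39  1.66 -2.32]
3 x [0.0, 0.079, -0.028, 0.074, 0.0, 0.0]
1 x [-0.001, 0.079, -0.028, 0.073, 0.0, 0.002]
   -> [547.2 329.8 500. ]
7 x [-0.017, 0.055, 0.018, 0.025, 0.0, 0.0]
1 x [-0.015, 0.057, 0.016, 0.025, 0.0, 0.0]
   -> [480.1  99.9 480. ]
```

View pics/s7.png

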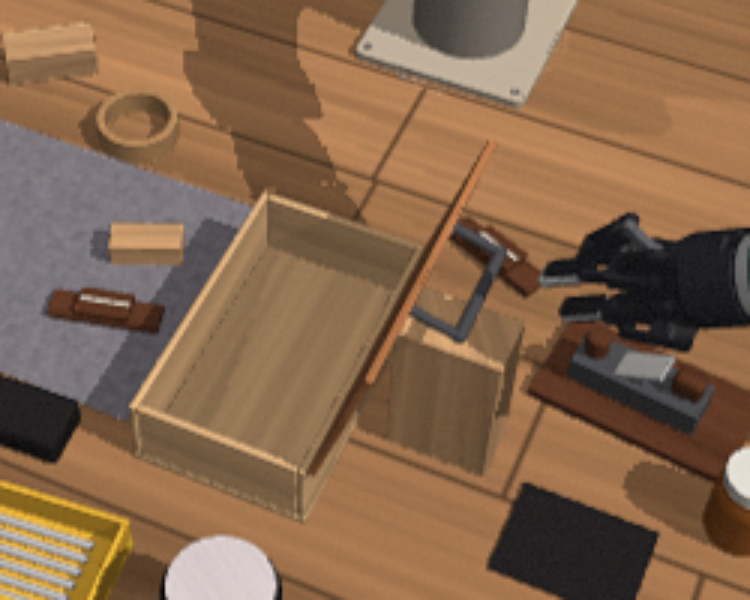

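The lid leans on the block unaided: lid edge from (490,145) to (315,470), block at (450,390). Clear of it now, so I'll re-measure the blanks.

```bash
cat > felt.py <<'E'
from m2 import *
print("bridge",blob(im,(S>80)&(V<150)&win(305,430,155,255),(331,188),15))
print("end",blob(im,(S>70)&(V>130)&win(305,430,155,252),(344,226),33))
E
python3 felt.py
```

```text
bridge ('c', array([ 554.9, -178.4]), 'LxW', array([112.7,  30.9], dtype=float32), 'long axis ang', 1.809, 'px', np.int32(344))
end ('c', array([ 464.9, -177.6]), 'LxW', array([79. , 35.5], dtype=float32), 'long axis ang', 1.98, 'px', np.int32(331))
```

Emit:
jog_arm(
  steps=[
    [0.5,0,0.079,-0.028,0.074,0,0],
    [1,0,0.079,-0.028,0.074,0,0],
    [1,0,0.079,-0.028,0.074,0,0],
    [1,0,0.079,-0.028,0.073,0,0.002],
    [1,-0.017,0.055,0.018,0.025,0,0],
    [1,-0.017,0.055,0.018,0.025,0,0],
    [1,-0.017,0.055,0.018,0.025,0,0],
  ],
)

```text
clock: 29.6
eef_pos: [521.6, 237.9, 501.9]
tool_rot: [2.888, 0.003, -0.007]
force: [0.7, -1.0, -0.4]
width: 85.3
gripper_force: 0.0
```

Emit:
jog_arm(
  steps=[
    [1,-0.017,0.055,0.018,0.025,0,0],
    [1,-0.017,0.055,0.018,0.025,0,0],
    [1,-0.017,0.055,0.018,0.025,0,0],
    [1,-0.017,0.055,0.018,0.025,0,0],
    [1,-0.015,0.057,0.016,0.025,0,0],
    [1,0,0,0,0,0,0],
  ],
)

```text
clock: 30.35
eef_pos: [478.7, 93.2, 479.6]
tool_rot: [3.135, 0.004, -0.012]
force: [-0.4, -0.3, 0.8]
width: 85.2
gripper_force: 0.0
```

```bash
python3 plan.py 444.8,-211,330,1.967,0,14 444.8,-211,180,1.967,0
```

```text
t 30.35 p [478.7  93.2 479.6] rot [ 3.135  0.004 -0.012] F [-0.4 -0.3  0.8] w 85.2 q [-0.44  0.32  0.25  1.86 -0.09  0.99 -1.74]
13 x [-0.044, 0.027, 0.022, 0.0, 0.0, -0.071]
1 x [-0.044, 0.027, 0.017, -0.003, 0.002, -0.067]
   -> [ 444.7 -210.8  330.1]
2 x [0.0, 0.0, 0.1, 0.0, 0.0, 0.0]
1 x [0.0, 0.0, 0.1, 0.0, 0.0, 0.0]
   -> [ 444.6 -210.9  180.1]
```

The end block was knocked aside to (465,-178), so I'm retargeting.

```bash
python3 plan.py 465,-178,330,1.97,0,14 465,-178,180,1.97,0
```

```text
t 30.35 p [478.7  93.2 479.6] rot [ 3.135  0.004 -0.012] F [-0.4 -0.3  0.8] w 85.2 q [-0.44  0.32  0.25  1.86 -0.09  0.99 -1.74]
13 x [-0.037, 0.026, 0.022, 0.0, 0.0, -0.071]
1 x [-0.043, 0.024, 0.017, -0.003, 0.002, -0.068]
   -> [ 465.2 -177.7  329.8]
2 x [0.0, 0.0, 0.1, 0.0, 0.0, 0.0]
1 x [0.0, 0.0, 0.1, 0.0, 0.0, 0.0]
   -> [ 465.1 -177.8  179.8]
```

Emit:
jog_arm(
  steps=[
    [1,-0.037,0.026,0.022,0,0,-0.071],
    [1,-0.037,0.026,0.022,0,0,-0.071],
    [1,-0.037,0.026,0.022,0,0,-0.071],
    [1,-0.037,0.026,0.022,0,0,-0.071],
    [1,-0.037,0.026,0.022,0,0,-0.071],
    [1,-0.037,0.026,0.022,0,0,-0.071],
    [1,-0.037,0.026,0.022,0,0,-0.071],
    [1,-0.037,0.026,0.022,0,0,-0.071],
    [1,-0.037,0.026,0.022,0,0,-0.071],
    [1,-0.037,0.026,0.022,0,0,-0.071],
  ],
)

```text
clock: 31.6
eef_pos: [413.5, -100.6, 370.7]
tool_rot: [-3.14, 0.005, 1.42]
force: [-0.7, -0.3, -0.5]
width: 85.4
gripper_force: 0.0
```

Emit:
jog_arm(
  steps=[
    [1,-0.037,0.026,0.022,0,0,-0.071],
    [1,-0.037,0.026,0.022,0,0,-0.071],
    [1,-0.037,0.026,0.022,0,0,-0.071],
    [1,-0.043,0.024,0.017,-0.003,0.002,-0.068],
    [1,0,0,0,0,0,0],
    [1,0,0,0,0,0,0],
  ],
)

```text
clock: 32.35
eef_pos: [468.1, -172.9, 329.7]
tool_rot: [3.14, -0.001, 1.975]
force: [-1.0, -0.0, 1.0]
width: 85.6
gripper_force: 0.0
```

```bash
python3 plan.py 465,-178,180,1.97,0,3
```

```text
t 32.35 p [ 468.1 -172.9  329.7] rot [ 3.140e+00 -1.000e-03  1.975e+00] F [-1. -0.  1.] w 85.6 q [ 0.42  0.53 -0.18  2.01  0.15  0.62  0.55]
2 x [-0.002, -0.003, 0.1, 0.0, 0.0, 0.001]
1 x [-0.003, -0.004, 0.099, 0.001, -0.001, 0.001]
   -> [ 465.  -177.8  180.2]
```

Emit:
jog_arm(
  steps=[
    [1,-0.008,-0.01,0.1,0,0,0.002],
    [1,0,0,0.1,0,0,0],
    [1,0,0,0.07,0,0,0],
    [1,0,0,0.029,0,0,0],
    [1,0,0,0,0,0,0],
    [-1,0,0,0,0,0,0],
    [-1,0,0,0,0,0,0],
    [-1,0,0,0,0,0,0],
    [-1,0,0,0,0,0,0],
    [-1,0,0,0,0,0,0],
  ],
)

```text
clock: 33.6
eef_pos: [466.2, -179.4, 181.5]
tool_rot: [3.138, 0.001, 1.972]
force: [-0.3, 1.6, 7.8]
width: 33.0
gripper_force: 60.5
```

Emit:
jog_arm(
  steps=[
    [-1,0,0,-0.04,0,0,0],
    [-1,0,0,-0.1,0,0,0],
    [-1,0,0,-0.1,0,0,0],
    [-1,0,0,0,0,0,0],
  ],
)

```text
clock: 34.1
eef_pos: [466.8, -179.8, 304.0]
tool_rot: [3.133, 0.005, 1.972]
force: [-1.2, -0.6, -0.5]
width: 32.9
gripper_force: 59.8
```

```bash
python3 plan.py 480,5,300,1.65,0,6 480,5,190,1.65,0,3
```

```text
t 34.1 p [ 466.8 -179.8  304. ] rot [3.133 0.005 1.972] F [-1.2 -0.6 -0.5] w 32.9 q [ 0.43  0.57 -0.18  2.03  0.18  0.55  0.53]
5 x [0.059, 0.021, 0.001, 0.001, 0.0, 0.027]
1 x [0.056, 0.019, 0.002, 0.0, 0.002, 0.026]
   -> [480.2   5.1 300. ]
2 x [0.0, 0.0, 0.073, 0.0, 0.0, 0.0]
1 x [0.0, 0.0, 0.074, 0.0, 0.0, 0.0]
   -> [480.2   5.1 190. ]
```

Emit:
jog_arm(
  steps=[
    [-1,0.059,0.021,0.001,0.001,0,0.027],
    [-1,0.059,0.021,0.001,0.001,0,0.027],
    [-1,0.059,0.021,0.001,0.001,0,0.027],
    [-1,0.059,0.021,0.001,0,0,0.027],
    [-1,0.059,0.021,0.001,0,0,0.027],
    [-1,0.056,0.019,0.002,0,0.002,0.026],
    [-1,0,0,0,0,0,0],
    [-1,0,0,0,0,0,0],
  ],
)

```text
clock: 35.1
eef_pos: [478.4, 5.0, 296.2]
tool_rot: [-3.136, -0.003, 1.651]
force: [0.3, -0.8, 0.0]
width: 32.7
gripper_force: 59.8
```

```bash
python3 plan.py 480,5,189,1.65,0,3
```

```text
t 35.1 p [478.4   5.  296.2] rot [-3.136e+00 -3.000e-03  1.651e+00] F [ 0.3 -0.8  0. ] w 32.7 q [-0.04  0.56 -0.04  2.09  0.04  0.5  -0.03]
2 x [0.0, 0.001, 0.071, -0.001, 0.0, 0.0]
1 x [-0.001, 0.002, 0.072, -0.001, -0.001, 0.0]
   -> [480.1   4.9 189.2]
```

Emit:
jog_arm(
  steps=[
    [-1,0,0.001,0.071,-0.001,0,0],
    [-1,0,0.001,0.071,-0.001,0,0],
    [-1,0,0.001,0.05,0,0,0],
    [-1,0,0,0.02,0,0,0],
    [-1,0,0,0,0,0,0],
    [0.3,0,0,0,0,0,0],
    [0.3,0,0,0,0,0,0],
    [0.3,0,0,-0.04,0,0,0],
    [0.3,0,0,-0.1,0,0,0],
    [0.3,0,0,-0.1,0,0,0],
  ],
)

```text
clock: 36.35
eef_pos: [480.0, 5.7, 312.6]
tool_rot: [3.141, -0.004, 1.651]
force: [1.2, 0.2, 0.5]
width: 55.7
gripper_force: 0.0
```

```bash
python3 felt.py; python3 plan.py 556,-178,300,1.809,0,5
```

```text
bridge ('c', array([ 554.9, -178.4]), 'LxW', array([112.7,  30.9], dtype=float32), 'long axis ang', 1.809, 'px', np.int32(342))
end ('c', array([ 554.4, -176.4]), 'LxW', array([49.6, 10.6], dtype=float32), 'long axis ang', 1.809, 'px', np.int32(24))
t 36.4 p [481.7   5.7 318.1] rot [ 3.131e+00 -3.000e-03  1.651e+00] F [0.6 0.1 3.6] w 55.6 q [-0.03  0.52 -0.06  2.07  0.05  0.54 -0.04]
4 x [-0.077, 0.019, 0.007, 0.001, 0.0, -0.016]
1 x [-0.077, 0.018, 0.008, 0.002, -0.001, -0.015]
   -> [ 555.8 -177.8  300. ]
```

Emit:
jog_arm(
  steps=[
    [0.5,-0.077,0.019,0.007,0.001,0,-0.016],
    [0.5,-0.077,0.019,0.007,0.001,0,-0.016],
    [0.5,-0.077,0.019,0.007,0.001,0,-0.016],
    [0.5,-0.077,0.019,0.007,0.001,0,-0.016],
    [0.5,-0.077,0.018,0.008,0.002,-0.001,-0.015],
    [0.5,0,0,0,0,0,0],
    [0.5,0,0,0,0,0,0],
  ],
)

```text
clock: 37.28
eef_pos: [553.7, -177.3, 292.2]
tool_rot: [-3.131, -0.003, 1.809]
force: [0.5, -1.1, 0.0]
width: 64.4
gripper_force: 0.0
```

```bash
python3 plan.py 555.5,-178,177,1.809,0,3
```

```text
t 37.27 p [ 553.7 -177.3  292.2] rot [-3.131e+00 -3.000e-03  1.809e+00] F [ 0.5 -1.1  0. ] w 64.4 q [ 0.34  0.68 -0.12  1.81  0.13  0.67  0.38]
2 x [-0.001, 0.002, 0.077, -0.002, 0.0, 0.0]
1 x [-0.001, 0.001, 0.076, -0.001, -0.001, 0.0]
   -> [ 555.7 -178.   177.2]
```

Emit:
jog_arm(
  steps=[
    [0.5,-0.001,0.002,0.077,-0.002,0,0],
    [0.5,-0.001,0.002,0.077,-0.002,0,0],
    [0.5,-0.001,0.001,0.06,-0.001,0,0],
    [0.5,0,0,0.016,0,0,0],
    [0.5,0,0,0,0,0,0],
    [-1,0,0,0,0,0,0],
    [-1,0,0,0,0,0,0],
    [-1,0,0,0,0,0,0],
    [-1,0,0,0,0,0,0],
  ],
)

```text
clock: 38.4
eef_pos: [556.7, -178.8, 178.4]
tool_rot: [3.14, -0.001, 1.808]
force: [-0.5, 0.3, 5.9]
width: 30.3
gripper_force: 60.7
```

Emit:
jog_arm(
  steps=[
    [-1,0,0,-0.04,0,0,0],
    [-1,0,0,-0.1,0,0,0],
    [-1,0,0,-0.1,0,0,0],
    [-1,0,0,0,0,0,0],
  ],
)

```text
clock: 38.9
eef_pos: [557.8, -179.5, 302.3]
tool_rot: [3.134, 0.003, 1.808]
force: [0.1, -0.3, -1.1]
width: 31.1
gripper_force: 59.8
```

```bash
python3 plan.py 605,10,300,1.571,0,6; python3 felt.py; python3 - <<'E'
from m2 import *
save(im,"t8.png")
E
```

```text
t 38.9 p [ 557.8 -179.5  302.3] rot [3.134e+00 3.000e-03 1.808e+00] F [ 0.1 -0.3 -1.1] w 31.1 q [ 0.35  0.67 -0.13  1.8   0.13  0.68  0.38]
5 x [0.061, 0.024, 0.001, 0.001, 0.0, 0.02]
1 x [0.059, 0.026, -0.001, -0.001, 0.001, 0.019]
   -> [605.   10.2 300.1]
bridge ('c', array([ 564.6, -155.8]), 'LxW', array([47.3, 33.1], dtype=float32), 'long axis ang', 1.809, 'px', np.int32(162))
end ('c', array([ 454. , -459.5]), 'LxW', array([173.6,   2.9], dtype=float32), 'long axis ang', 3.112, 'px', np.int32(85))
```

View pics/t8.png

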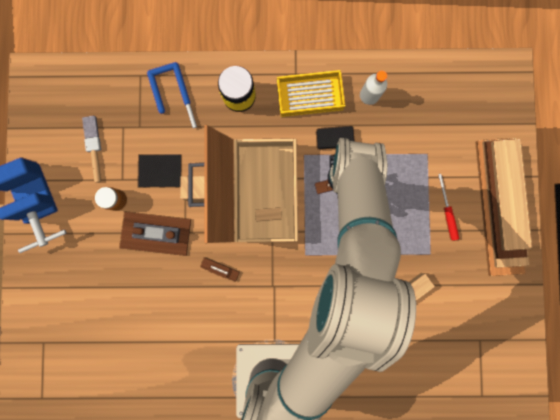

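The end block lies in the chest at (268,214), the bridge is in the gripper at (322,187), the plane is on the board (155,233), and the bare pad is at (160,170).

Emit:
jog_arm(
  steps=[
    [-1,0.061,0.024,0.001,0.001,0,0.02],
    [-1,0.061,0.024,0.001,0.001,0,0.02],
    [-1,0.061,0.024,0.001,0.001,0,0.02],
    [-1,0.061,0.024,0.001,0,0,0.02],
    [-1,0.061,0.024,0.001,0,0,0.02],
    [-1,0.059,0.026,-0.001,0,0.001,0.019],
    [-1,0,0,0,0,0,0],
    [-1,0,0,0,0,0,0],
  ],
)

```text
clock: 40.0
eef_pos: [602.6, 10.1, 293.7]
tool_rot: [-3.131, -0.002, 1.571]
force: [0.4, -0.7, 0.3]
width: 30.7
gripper_force: 59.8
```

```bash
python3 plan.py 605,9,186,1.571,0,3; python3 - <<'E'
from m2 import *
print("pad",blob(im,(V<75)&win(125,200,140,200),(160,170),4))
print("plane",blob(im,(Z>28)&win(110,200,205,262),(155,233),42)); print("board",blob(im,(V<120)&(S>80)&win(110,200,205,262),(125,233),12))
print("prop",blob(im,(S>60)&(Z>155)&(Z<185)&win(150,215,150,215),(190,195),170))
E
```

```text
t 40.0 p [602.6  10.1 293.7] rot [-3.131e+00 -2.000e-03  1.571e+00] F [ 0.4 -0.7  0.3] w 30.7 q [-0.04  0.7  -0.04  1.75  0.03  0.7  -0.09]
2 x [-0.001, 0.002, 0.072, -0.002, 0.0, 0.0]
1 x [-0.001, 0.002, 0.071, -0.001, -0.001, 0.0]
   -> [604.9   8.8 186.2]
pad ('c', array([614.8, 333.2]), 'LxW', array([124. ,  93.6], dtype=float32), 'long axis ang', 1.563, 'px', np.int32(1295))
plane ('c', array([429.7, 334.3]), 'LxW', array([134.3,  43.8], dtype=float32), 'long axis ang', 1.44, 'px', np.int32(699))
board ('c', array([426.4, 335.6]), 'LxW', array([209.4, 106.9], dtype=float32), 'long axis ang', 1.427, 'px', np.int32(1514))
prop ('c', array([546.1, 224.7]), 'LxW', array([58.1, 18.4], dtype=float32), 'long axis ang', 0.006, 'px', np.int32(182))
```

Emit:
jog_arm(
  steps=[
    [-1,-0.001,0.002,0.072,-0.002,0,0],
    [-1,-0.001,0.002,0.072,-0.001,0,0],
    [-1,-0.001,0.001,0.05,0,0,0],
    [-1,0,0,0.02,0,0,0],
    [-1,0,0,0,0,0,0],
    [0.3,0,0,0,0,0,0],
    [0.3,0,0,0,0,0,0],
    [0.3,0,0,-0.04,0,0,0],
    [0.3,0,0,-0.1,0,0,0],
    [0.3,0,0,-0.1,0,0,0],
  ],
)

```text
clock: 41.3
eef_pos: [605.5, 9.3, 310.7]
tool_rot: [-3.141, -0.003, 1.571]
force: [0.5, 0.3, -0.0]
width: 55.4
gripper_force: 0.0
```

```bash
python3 plan.py 547,60,490,0.5,0,9 547,330,510,0,-.4,7 547.3,403.5,352,0,-.99,5
```

```text
t 41.3 p [605.5   9.3 310.7] rot [-3.141e+00 -3.000e-03  1.571e+00] F [ 0.5  0.3 -0. ] w 55.4 q [-0.04  0.68 -0.04  1.73  0.03  0.73 -0.09]
8 x [0.004, -0.018, -0.04, 0.0, 0.0, 0.059]
1 x [0.009, -0.016, -0.038, -0.001, -0.001, 0.063]
   -> [547.1  59.9 489.9]
6 x [0.022, -0.073, -0.019, -0.028, -0.007, 0.035]
1 x [0.021, -0.074, -0.018, -0.028, -0.008, 0.037]
   -> [546.8 330.1 509.9]
4 x [0.0, -0.062, 0.034, -0.059, 0.0, 0.0]
1 x [0.001, -0.062, 0.033, -0.059, 0.0, 0.0]
   -> [547.3 403.7 352. ]
```

Emit:
jog_arm(
  steps=[
    [0.3,0.004,-0.018,-0.04,0,0,0.059],
    [0.3,0.004,-0.018,-0.04,0,0,0.059],
    [0.3,0.004,-0.018,-0.04,0,0,0.059],
    [-0.25,0.004,-0.018,-0.04,0,0,0.059],
    [-0.25,0.004,-0.018,-0.04,0,0,0.059],
    [-0.25,0.004,-0.018,-0.04,0,0,0.059],
    [-0.25,0.004,-0.018,-0.04,0,0,0.059],
    [-0.25,0.004,-0.018,-0.04,0,0,0.059],
    [-0.25,0.009,-0.016,-0.038,-0.001,-0.001,0.063],
    [-0.25,0,0,0,0,0,0],
  ],
)

```text
clock: 42.55
eef_pos: [547.2, 60.6, 489.7]
tool_rot: [-3.141, -0.003, 0.504]
force: [0.7, 0.0, -0.2]
width: 32.2
gripper_force: 0.0
```

Emit:
jog_arm(
  steps=[
    [-0.25,0.022,-0.073,-0.019,-0.028,-0.007,0.035],
    [-0.25,0.022,-0.073,-0.019,-0.028,-0.007,0.035],
    [-0.25,0.022,-0.073,-0.019,-0.028,-0.007,0.035],
    [-0.25,0.022,-0.073,-0.019,-0.028,-0.007,0.035],
    [-0.25,0.022,-0.073,-0.019,-0.028,-0.007,0.035],
    [-0.25,0.022,-0.073,-0.019,-0.028,-0.007,0.035],
    [-0.25,0.021,-0.074,-0.018,-0.028,-0.008,0.037],
    [-0.25,0,0,0,0,0,0],
  ],
)

```text
clock: 43.55
eef_pos: [546.3, 334.0, 504.3]
tool_rot: [2.742, 0.005, 0.008]
force: [-0.1, -0.7, -0.5]
width: 31.7
gripper_force: 0.0
```

```bash
python3 plan.py 547.3,403.5,353,0,-.99,5 547,330,305,0,-.995,3; python3 - <<'E'
from m2 import *
im=get_image("scene"); cv2.imwrite("pics/s9.png",cv2.resize(im["pixels"][120:320,200:450],(750,600))[:,:,::-1])
E
```

```text
t 43.55 p [546.3 334.  504.3] rot [2.742 0.005 0.008] F [-0.1 -0.7 -0.5] w 31.7 q [-0.93  0.64  0.48  1.32  0.07  1.44 -2.09]
4 x [0.001, -0.059, 0.033, -0.059, 0.0, 0.001]
1 x [0.0, -0.059, 0.031, -0.059, 0.0, 0.001]
   -> [547.5 403.4 353.1]
2 x [0.0, 0.0, 0.059, -0.001, 0.0, 0.0]
1 x [-0.001, 0.0, 0.058, 0.0, 0.0, 0.0]
   -> [547.1 329.8 305. ]
```

View pics/s9.png

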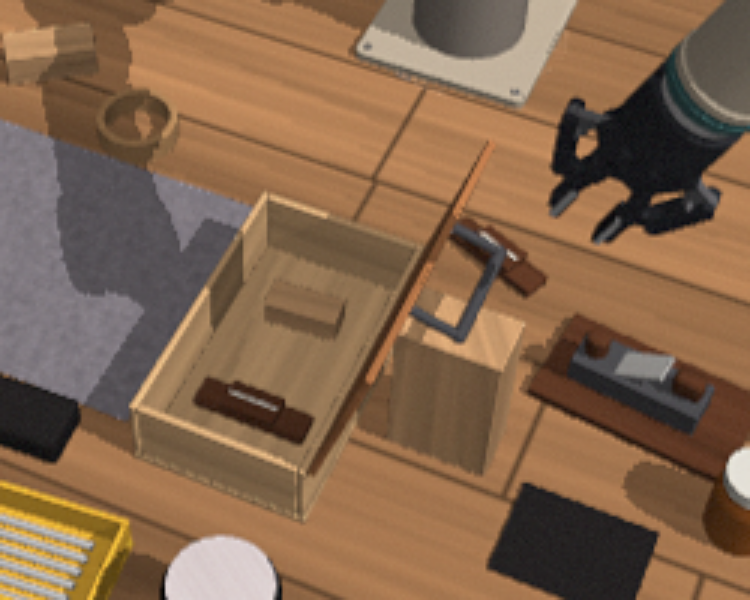

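Both blanks lie flat in the chest (bridge at (255,410), end block at (305,305)), and the lid is still leaning. Now to regrip the handle.

Emit:
jog_arm(
  steps=[
    [-0.25,0.001,-0.059,0.033,-0.059,0,0.001],
    [-0.25,0.001,-0.059,0.033,-0.059,0,0.001],
    [-0.25,0.001,-0.059,0.033,-0.059,0,0.001],
    [-0.25,0.001,-0.059,0.033,-0.059,0,0.001],
    [-0.25,0,-0.059,0.031,-0.059,0,0.001],
    [-0.25,0,0,0,0,0,0],
    [-0.25,0,0,0,0,0,0],
  ],
)

```text
clock: 44.52
eef_pos: [550.5, 397.9, 358.3]
tool_rot: [2.154, -0.007, -0.01]
force: [0.8, -0.2, 1.2]
width: 31.8
gripper_force: 0.0
```

```bash
python3 plan.py 547,329.5,306.3,0,-.995,3
```

```text
t 44.52 p [550.5 397.9 358.3] rot [ 2.154 -0.007 -0.01 ] F [ 0.8 -0.2  1.2] w 31.8 q [-1.07  1.02  0.58  1.21  0.29  1.63 -2.24]
2 x [-0.002, -0.004, 0.057, -0.001, 0.001, -0.002]
1 x [-0.003, -0.004, 0.057, -0.002, 0.0, -0.002]
   -> [546.8 329.7 306.3]
```

Emit:
jog_arm(
  steps=[
    [-0.25,-0.007,-0.012,0.02,-0.004,0.001,-0.006],
    [-0.25,0,0,0.06,0,0,0],
    [-0.25,0,0,0.06,0,0,0],
    [-0.25,0,0,0.031,0,0,0],
    [-0.25,0,0,0,0,0,0],
  ],
)

```text
clock: 45.15
eef_pos: [546.0, 330.0, 305.0]
tool_rot: [2.144, 0.004, -0.001]
force: [-0.8, 0.4, 0.4]
width: 32.1
gripper_force: 0.0
```

```bash
python3 plan.py 547,329.5,306.3,0,-1,1; python3 - <<'E'
from m2 import *
im=get_image("scene"); cv2.imwrite("pics/s10.png",cv2.resize(im["pixels"][150:300,240:430],(760,600))[:,:,::-1])
E
```

```text
t 45.15 p [546. 330. 305.] rot [ 2.144e+00  4.000e-03 -1.000e-03] F [-0.8  0.4  0.4] w 32.1 q [-1.04  1.02  0.58  1.41  0.32  1.42 -2.28]
1 x [0.002, 0.003, -0.001, -0.001, 0.002, 0.001]
   -> [547.  329.6 306.5]
```

View pics/s10.png

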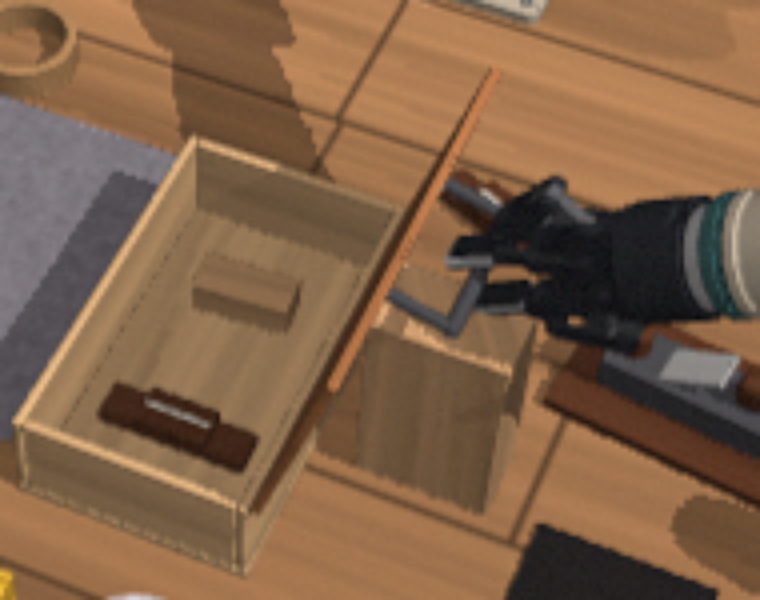

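The bar sits between the fingers at (470,270). I'll grip it, then compute the closing twist.

Emit:
jog_arm(
  steps=[
    [-1,0.002,0.003,-0.001,0,0.002,0],
    [-1,0,0,0,0,0,0],
    [-1,0,0,0,0,0,0],
    [-1,0,0,0,0,0,0],
  ],
)

```text
clock: 45.75
eef_pos: [547.0, 331.4, 307.3]
tool_rot: [2.143, -0.0, 0.005]
force: [-0.8, 1.6, 5.4]
width: 9.8
gripper_force: 58.5
```

```bash
python3 plan.py; cat > arc.py <<'E'
from h import *
s=read_state(); p=np.array(s["eef_pos"]); R=Ro.from_euler("xyz",s["tool_rot"]); h=np.array([p[0],101,85.5])
print(np.hypot(*(p-h)[1:]), "theta by pos",2.637-np.arctan2(p[2]-85.5,p[1]-101))
for d in (.04,.08): print(d,np.round(R.inv().apply(Ro.from_euler("x",d).apply(p-h)+h-p)/500,4))
E
python3 arc.py
```

```text
t 45.75 p [547.  331.4 307.3] rot [ 2.143 -0.     0.005] F [-0.8  1.6  5.4] w 9.8 q [-1.04  1.01  0.58  1.41  0.32  1.42 -2.27]
319.8403209155043 theta by pos 1.8706482310697066
0.04 [-0.0001  0.025   0.0054]
0.08 [-0.0002  0.0498  0.0119]
```

Emit:
jog_arm(
  steps=[
    [-1,0,0.025,0.0054,0.02,0,0],
    [-1,0,0.05,0.0118,0.04,0,0],
    [-1,0,0.05,0.0118,0.04,0,0],
    [-1,0,0.05,0.0118,0.04,0,0],
    [-1,0,0.05,0.0118,0.04,0,0],
    [-1,0,0,0,0,0,0],
  ],
)

```text
clock: 46.5
eef_pos: [547.8, 235.1, 375.3]
tool_rot: [2.505, -0.001, 0.0]
force: [-0.4, 1.4, 4.9]
width: 9.9
gripper_force: 64.1
```

```bash
python3 plan.py; python3 arc.py
```

```text
t 46.5 p [547.8 235.1 375.3] rot [ 2.505e+00 -1.000e-03  0.000e+00] F [-0.4  1.4  4.9] w 9.9 q [-0.9   0.75  0.52  1.61  0.24  1.16 -2.15]
319.3302051639732 theta by pos 1.4995555295269567
0.04 [0.     0.0249 0.0057]
0.08 [0.     0.0496 0.0123]
```

Emit:
jog_arm(
  steps=[
    [-1,0,0.05,0.012,0.04,0,0],
    [-1,0,0.05,0.012,0.04,0,0],
    [-1,0,0.05,0.012,0.04,0,0],
    [-1,0,0.05,0.012,0.04,0,0],
    [-1,0,0.05,0.012,0.04,0,0],
    [-1,0,0.05,0.012,0.04,0,0],
    [-1,0,0.05,0.012,0.04,0,0],
    [-1,0,0,0,0,0,0],
  ],
)

```text
clock: 47.5
eef_pos: [548.5, 59.4, 402.0]
tool_rot: [3.061, 0.001, -0.0]
force: [0.1, -4.8, 7.0]
width: 9.8
gripper_force: 64.3
```

```bash
python3 plan.py; python3 arc.py
```

```text
t 47.5 p [548.5  59.4 402. ] rot [ 3.061e+00  1.000e-03 -0.000e+00] F [ 0.1 -4.8  7. ] w 9.8 q [-0.38  0.51  0.29  1.8  -0.08  0.87 -1.64]
319.2137511111612 theta by pos 0.9356685145221948
0.04 [0.     0.0249 0.0059]
0.08 [0.     0.0495 0.0127]
```

Emit:
jog_arm(
  steps=[
    [-1,0,0.05,0.012,0.04,0,0],
    [-1,0,0.05,0.012,0.04,0,0],
    [-1,0,0.05,0.012,0.04,0,0],
    [-1,0,0.05,0.012,0.04,0,0],
    [-1,0,0.05,0.012,0.04,0,0],
    [-1,0,0.05,0.012,0.04,0,0],
    [-1,0,0,0,0,0,0],
  ],
)

```text
clock: 48.38
eef_pos: [549.2, -82.4, 346.7]
tool_rot: [-2.742, 0.004, 0.002]
force: [0.5, -5.4, 1.8]
width: 9.7
gripper_force: 64.5
```

```bash
python3 plan.py; python3 arc.py
```

```text
t 48.38 p [549.2 -82.4 346.7] rot [-2.742e+00  4.000e-03  2.000e-03] F [ 0.5 -5.4  1.8] w 9.7 q [ 0.22  0.6  -0.01  1.82 -0.51  0.88 -1.  ]
319.14563538398795 theta by pos 0.45390479283924456
0.04 [0.     0.0248 0.0059]
0.08 [0.0001 0.0494 0.0128]
```

Emit:
jog_arm(
  steps=[
    [-1,0,0.049,0.0125,0.04,0,0],
    [-1,0,0.049,0.0125,0.04,0,0],
    [-1,0,0.049,0.0125,0.04,0,0],
    [-1,0,0.049,0.0125,0.04,0,0],
    [-1,0,0.025,0.006,0.02,0,0],
    [-1,0,0.0124,0.003,0.01,0,0],
    [-1,0,0,0,0,0,0],
    [-1,0,0,0,0,0,0],
  ],
)

```text
clock: 49.38
eef_pos: [549.6, -165.0, 262.0]
tool_rot: [-2.367, 0.002, 0.005]
force: [-1.5, -9.0, 0.7]
width: 10.0
gripper_force: 64.9
```

```bash
python3 plan.py; python3 arc.py
```

```text
t 49.38 p [ 549.6 -165.   262. ] rot [-2.367e+00  2.000e-03  5.000e-03] F [-1.5 -9.   0.7] w 10.0 q [ 0.54  0.84 -0.16  1.73 -0.68  1.05 -0.67]
319.2266078359549 theta by pos 0.0814231477948888
0.04 [-0.      0.0249  0.0058]
0.08 [-0.      0.0495  0.0127]
```

Emit:
jog_arm(
  steps=[
    [-1,0,0.0124,0.003,0.01,0,0],
    [-1,0,0.0124,0.003,0.01,0,0],
    [-1,0,0.0124,0.003,0.01,0,0],
    [-1,0,0.007,0.002,0.006,0,0],
    [-1,0,0.005,0.001,0.004,0,0],
    [-1,0,0,0,0,0,0],
    [-1,0,0,0,0,0,0],
  ],
)

```text
clock: 50.25
eef_pos: [549.6, -177.4, 243.2]
tool_rot: [-2.283, 0.0, 0.006]
force: [-5.3, -14.1, 18.1]
width: 9.4
gripper_force: 66.7
```

```bash
python3 plan.py; python3 arc.py;  python3 - <<'E'
from m2 import *
m=win(225,250,140,235)&(Z>60); print(np.median(Z[m]), np.median(Z[win(265,280,140,235)]))
m=win(265,285,145,165)|win(240,285,220,236); print(cv2.solve(np.c_[W[m][:,0],W[m][:,1],np.ones(m.sum())],W[m][:,2:3].astype(float),flags=cv2.DECOMP_SVD)[1].ravel())
E
```

```text
t 50.25 p [ 549.6 -177.4  243.2] rot [-2.283  0.     0.006] F [ -5.3 -14.1  18.1] w 9.4 q [ 0.58  0.9  -0.19  1.71 -0.7   1.09 -0.62]
320.0132996853102 theta by pos 0.010846649883392345
0.04 [-0.0001  0.025   0.0055]
0.08 [-0.0001  0.0498  0.012 ]
93.1186160089479 92.90985692032444
[nan nan nan]
```

Emit:
jog_arm(
  steps=[
    [-0.6,0,0,0,0,0,0],
    [-0.25,0,0,0,0,0,0],
    [-0.25,0,0,0,0,0,0],
    [-0.25,0,0,-0.03,0,0,0],
    [-0.25,0,0,-0.08,0,0,0],
    [-0.25,0,0,-0.08,0,0,0],
    [-0.25,0,0,0,0,0,0],
  ],
)

```text
clock: 51.18
eef_pos: [549.1, -252.7, 304.2]
tool_rot: [-2.285, -0.002, -0.001]
force: [0.1, -0.2, -0.5]
width: 32.0
gripper_force: 0.0
```

```bash
python3 plan.py 547,0,480,.4,0,8 547,183,430,1.571,0,8; python3 - <<'E'
from m2 import *
print("lid z",[round(float(np.nanmedian(W[v-2:v+3,u-2:u+3,2])),1) for u,v in((240,180),(265,160),(280,150),(280,230),(265,230))])
print("prop",blob(im,(Z>155)&(Z<185)&win(150,222,150,230),(190,195),170))
E
```

```text
t 51.17 p [ 549.1 -252.7  304.2] rot [-2.285e+00 -2.000e-03 -1.000e-03] F [ 0.1 -0.2 -0.5] w 32.0 q [ 0.66  0.85 -0.15  1.57 -0.63  1.29 -0.68]
7 x [0.013, -0.078, -0.01, -0.053, -0.011, -0.023]
1 x [0.011, -0.079, -0.01, -0.052, -0.008, -0.026]
   -> [ 5.469e+02 -3.000e-01  4.800e+02]
7 x [0.038, -0.03, 0.013, 0.0, 0.0, -0.073]
1 x [0.039, -0.027, 0.009, 0.0, 0.0, -0.074]
   -> [546.9 183.  430. ]
lid z [92.7, 93.7, 93.2, 93.2, 92.7]
prop ('c', array([545.8, 184.2]), 'LxW', array([100.2,  57.8], dtype=float32), 'long axis ang', 1.563, 'px', np.int32(892))
```

The lid is shut flat at 93 mm. Next, the block goes home.

Emit:
jog_arm(
  steps=[
    [0,0.013,-0.078,-0.01,-0.053,-0.011,-0.023],
    [1,0.013,-0.078,-0.01,-0.053,-0.011,-0.023],
    [1,0.013,-0.078,-0.01,-0.053,-0.011,-0.023],
    [1,0.013,-0.078,-0.01,-0.053,-0.011,-0.023],
    [1,0.013,-0.078,-0.01,-0.053,-0.011,-0.023],
    [1,0.013,-0.078,-0.01,-0.053,-0.011,-0.023],
    [1,0.013,-0.078,-0.01,-0.053,-0.011,-0.023],
    [1,0.011,-0.079,-0.01,-0.052,-0.008,-0.026],
  ],
)

```text
clock: 52.22
eef_pos: [545.5, 4.9, 479.2]
tool_rot: [-3.138, 0.001, 0.408]
force: [-0.4, 1.2, -0.4]
width: 85.3
gripper_force: 0.0
```

Emit:
jog_arm(
  steps=[
    [1,0.038,-0.03,0.013,0,0,-0.073],
    [1,0.038,-0.03,0.013,0,0,-0.073],
    [1,0.038,-0.03,0.013,0,0,-0.073],
    [1,0.038,-0.03,0.013,0,0,-0.073],
    [1,0.038,-0.03,0.013,0,0,-0.073],
    [1,0.038,-0.03,0.013,0,0,-0.073],
    [1,0.038,-0.03,0.013,0,0,-0.073],
    [1,0.039,-0.027,0.009,0,0,-0.074],
    [1,0,0,0,0,0,0],
    [1,0,0,0,0,0,0],
  ],
)

```text
clock: 53.48
eef_pos: [545.3, 185.5, 430.0]
tool_rot: [-3.138, -0.004, 1.572]
force: [-0.3, -1.7, -0.4]
width: 85.2
gripper_force: 0.0
```

```bash
python3 plan.py 546.5,184,405,1.567,0,1 546.5,184,294,1.567,0,3
```

```text
t 53.48 p [545.3 185.5 430. ] rot [-3.138 -0.004  1.572] F [-0.3 -1.7 -0.4] w 85.2 q [-0.18  0.51 -0.3   1.69  0.17  0.97 -0.54]
1 x [-0.003, 0.003, 0.05, -0.002, -0.002, 0.003]
   -> [546.7 184.1 405. ]
2 x [0.0, 0.0, 0.074, 0.0, 0.0, 0.0]
1 x [0.0, -0.001, 0.074, 0.0, 0.0, 0.0]
   -> [546.3 184.1 294. ]
```

Emit:
jog_arm(
  steps=[
    [1,-0.003,0.003,0.05,-0.002,-0.002,0.003],
    [1,0,0,0.074,0,0,0],
    [1,0,0,0.074,0,0,0],
    [1,0,0,0.074,0,0,0],
    [1,0,0,0,0,0,0],
    [-1,0,0,0,0,0,0],
    [-1,0,0,0,0,0,0],
    [-1,0,0,0,0,0,0],
    [-1,0,0,0,0,0,0],
  ],
)

```text
clock: 54.6
eef_pos: [547.0, 185.1, 296.2]
tool_rot: [3.138, -0.002, 1.568]
force: [-2.4, -1.0, 6.4]
width: 59.6
gripper_force: 66.0
```

Emit:
jog_arm(
  steps=[
    [-1,0,0,-0.02,0,0,0],
    [-1,0,0,-0.06,0,0,0],
    [-1,0,0,-0.03,0,0,0],
    [-1,0,0,0,0,0,0],
  ],
)

```text
clock: 55.1
eef_pos: [546.9, 185.1, 350.3]
tool_rot: [3.138, -0.002, 1.569]
force: [1.1, 0.9, -6.3]
width: 59.3
gripper_force: 67.6
```

```bash
python3 plan.py 615,333,350,1.565,0,6
```

```text
t 55.1 p [546.9 185.1 350.3] rot [ 3.138e+00 -2.000e-03  1.569e+00] F [ 1.1  0.9 -6.3] w 59.3 q [-0.2   0.6  -0.27  1.78  0.21  0.79 -0.58]
5 x [0.049, 0.023, 0.0, 0.0, 0.0, 0.0]
1 x [0.051, 0.02, 0.002, 0.002, -0.001, 0.002]
   -> [614.8 333.  349.9]
```

Emit:
jog_arm(
  steps=[
    [-1,0.025,0.012,0,0,0,0],
    [-1,0.049,0.023,0,0,0,0],
    [-1,0.049,0.023,0,0,0,0],
    [-1,0.049,0.023,0,0,0,0],
    [-1,0.049,0.022,0,0,0,0],
    [-1,0.049,0.021,0,0.001,0,0.001],
    [-1,0.026,0.011,0.002,0,0,0],
    [-1,0,0,0,0,0,0],
    [-1,0,0,0,0,0,0],
  ],
)

```text
clock: 56.22
eef_pos: [614.3, 331.6, 347.8]
tool_rot: [-3.14, 0.001, 1.566]
force: [0.8, -0.2, -6.3]
width: 59.2
gripper_force: 67.5
```

```bash
python3 plan.py 615,333,303,1.565,0,3
```

```text
t 56.23 p [614.3 331.6 347.8] rot [-3.140e+00  1.000e-03  1.566e+00] F [ 0.8 -0.2 -6.3] w 59.2 q [-0.4   0.77 -0.25  1.42  0.21  0.99 -0.71]
2 x [0.001, 0.001, 0.03, 0.0, 0.0, 0.0]
1 x [0.001, 0.0, 0.03, -0.001, 0.0, 0.001]
   -> [615.2 333.1 302.8]
```

Emit:
jog_arm(
  steps=[
    [-1,0.001,0.001,0.03,0,0,0],
    [-1,0.001,0.001,0.03,0,0,0],
    [-1,0,0,0.02,0,0,0],
    [-1,0,0,0.008,0,0,0],
    [-1,0,0,0.004,0,0,0],
    [-1,0,0,0.002,0,0,0],
    [-1,0,0,0,0,0,0],
  ],
)

```text
clock: 57.1
eef_pos: [615.5, 334.1, 301.9]
tool_rot: [-3.141, -0.002, 1.567]
force: [0.5, 0.3, -6.7]
width: 59.4
gripper_force: 67.6
```

Emit:
jog_arm(
  steps=[
    [-1,0,0,0.002,0,0,0],
    [-1,0,0,0.002,0,0,0],
    [-1,0,0,0,0,0,0],
  ],
)

```text
clock: 57.48
eef_pos: [615.5, 334.1, 300.4]
tool_rot: [-3.142, -0.002, 1.567]
force: [-2.2, -0.6, 0.7]
width: 59.7
gripper_force: 67.9
```

Contact. I'll let go, rise, and withdraw toward the middle for a last look.

Emit:
jog_arm(
  steps=[
    [-1,0,0,0.001,0,0,0],
    [1,0,0,0,0,0,0],
    [1,0,0,0,0,0,0],
    [1,0,0,0,0,0,0],
    [1,0,0,-0.04,0,0,0],
    [1,0,0,-0.12,0,0,0],
    [1,0,0,-0.12,0,0,0],
    [1,-0.1,0,-0.03,0,0,0],
    [1,-0.1,0,0,0,0,0],
    [1,-0.1,0,0,0,0,0],
  ],
)

```text
clock: 58.72
eef_pos: [614.8, 182.4, 455.9]
tool_rot: [3.139, -0.002, 1.567]
force: [0.6, 0.3, -0.7]
width: 85.4
gripper_force: 0.0
```

Emit:
jog_arm(
  steps=[
    [1,-0.1,0,0,0,0,0],
    [1,-0.1,0,0,0,0,0],
    [1,-0.1,0,0,0,0,0],
    [1,-0.1,0,0,0,0,0],
    [1,0,0,0,0,0,0],
    [1,0,0,0,0,0,0],
    [1,0,0,0,0,0,0],
  ],
)

```text
clock: 59.6
eef_pos: [614.2, -14.4, 454.2]
tool_rot: [3.141, -0.003, 1.57]
force: [0.1, 0.0, 0.1]
width: 85.1
gripper_force: 0.0
```

```bash
python3 plan.py; python3 - <<'E'
from m2 import *
print("prop",blob(im,(Z>155)&(Z<185)&win(100,222,130,200),(145,165),174))
print("plane",blob(im,(Z>28)&win(110,200,205,262),(155,233),42))
print("lid z",[round(float(np.nanmedian(W[v-2:v+3,u-2:u+3,2])),1) for u,v in((240,230),(265,230),(280,230))])
save(get_image("scene"),"s12.png")
E
```

```text
t 59.6 p [614.2 -14.4 454.2] rot [ 3.141e+00 -3.000e-03  1.570e+00] F [0.1 0.  0.1] w 85.1 q [ 0.15  0.54 -0.28  1.55  0.16  1.07 -0.17]
prop ('c', array([611. , 330.4]), 'LxW', array([104.5,  60.8], dtype=float32), 'long axis ang', 1.562, 'px', np.int32(906))
plane ('c', array([429.7, 334.3]), 'LxW', array([134.3,  43.8], dtype=float32), 'long axis ang', 1.44, 'px', np.int32(700))
lid z [93.2, 751.3, 779.9]
```

View pics/s12.png

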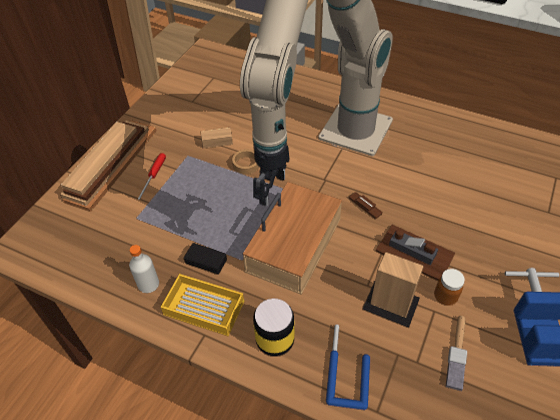

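The picture shows the lid shut (295,235), the block upright on its pad (395,290), the plane on the board (415,245), and the felt empty. The other things are in their places, and the gripper is clear at z ≈ 280. Handing in.

```bash
python3 -c "
from cell import *
print(finish_job())"
```

```text
the job is handed in; nothing more can be done
None
```

The job is handed in: the plane is parked sole down on the dark board, the bridge and end block (the only two blanks on the felt) are in the shut chest, and the beech block stands upright on its pad; the bench clock read about 60 s, and no verdict came back.

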